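# Close the book press crosswise with the box key

## Robot

A 6-joint arm with a two-finger parallel gripper is mounted at the origin on the work surface. World frame = base frame: x ahead of the robot, y to its left, z up, the work surface at z = 0. Lengths are in m, angles in degrees, forces in N, time in s.
With the tool pointing down it reaches from about 0.4 to 0.825 m from the base axis. Payload 7 kg.
Tool frame: the origin (TCP) lies at the very end of the fingers, on their centre line; the grasp point (between the pads) lies 19 mm behind it; z points along the fingers, y is the direction in which the jaws open and shut (so a half turn about z gives the same grasp; the last joint's range is limited). The gripper opens to 88 mm and grips with 3 to 60 N. Pads are 19 mm wide; open, the fingers measure 130 mm over their backs; the gripper's body (78 mm by 193 mm) begins 47 mm behind the grasp point.
Start: joints at [79.761, 20.546, 0.682, 0, -70.136, -16.507], TCP at [0.304, 0.603, 0.227] pointing down, gripper open.
Joint ranges: [-176.03, 176.03], [-82.01, 121.73], [-58.28, 71.71], [-173.87, 95.51], [-174.79, -0.11], [-173.66, 173.66]. Speed limits (degrees/s): [136.94, 136.94, 172.46, 180, 180, 180].

## Interface

Orientations are given as [roll, pitch, yaw] about the fixed x, y, z axes, in that order (R = Rz(yaw) Ry(pitch) Rx(roll)).
In Python, from plant import ctrl gives the robot as it stands.
- The arm moves only by the tool move_arm, never from a script. Its argument "increments" is a list of rows, each a list of 2 entries, a list of its own where there are three numbers: the shift along the world's x, y, z in mm, then the turn about the world's z in rad. A call has exactly 8 rows; each row shifts and turns the pose as measured when the row begins; what a row does not reach is not made up. A row lasts 1/10 s, in which the tool goes at most 50 mm and 8.59 degrees, less where a joint would pass 70% of its speed; a pose out of reach is approached as far as the arm can. A call with a gripper value outside its range is refused whole. "jaw" is the gripper command: -1 is shut, 1 is fully open, values between are in proportion, set as the call begins (left out, the last holds). The fingers move at their own pace and stop on an object; the grip force is fixed at half the most. Time passes only in rows, so rows that do not move let the fingers close, or fill a call up. It gives the time, the measured TCP pose, the force and the opening at its end, in the units of the state.
- ctrl.get_obs(): the state, without advancing time (a new reading comes with each control period).
- ctrl.snapshot(name): name is "side" or "top"; returns a dict with "color" (384x512x3 uint8, red, green, blue), "fx", "fy", "cx", "cy" (pixels), "R" (3x3) and "t" (3): a world point X has camera coordinates R X + t. Camera axes: x right, y down, z forward; pixel columns grow to the right and rows downward; lengths in m; the calibration is good to about 2 mm. A picture is of the moment at which its call begins. There is no depth.
- ctrl.close_job(): hands the job in, once; it reports no verdict.
The state is a dict: "clock": time; "joint_pos": joint angles; "qvel": joint speeds; "tau": joint torques, N m; "tool_pos": TCP position; "orientation": TCP orientation; "force": force on the tool from outside, world axes, zero at the start; "moment": the same for the moment, N m; "opening": finger opening in m.
Only numpy, scipy, OpenCV 4.12 (cv2) and the standard library are available. Lean on these libraries where they do the work, as an engineer would, in place of code of your own. Each camera call takes 0.05 s, during which the arm holds its last target.

## Task

Tighten the four square nuts of the book press with the box key from its stand: go crosswise, each nut followed by the one diagonally opposite, and in two rounds: first turn all four about half of the way (to about 35 degrees of their 69-degree travel), then, crosswise again, all four to the stop. Feel the socket down over each nut without leaning on the press, force no nut against its stop, touch the nuts with nothing but the key, and leave the things around the press alone. At the end, stand the key upright in its stand again and let go.

Things in the scene. Friction and masses are not known exactly. Their poses are not given: they have to be found in the camera images.
- key_grip (a point): Centre of the wooden handle of the box key (T-handled socket wrench, 220 g, 81 mm tall). Handle: bar 64 mm along x, 16 thick along y, 34 tall along z; pinch it across its thickness from above. Below: 14 mm shank and square socket, 31.2 mm outside, 23.2 inside, open downward, 24 deep (about 10 degrees of play each way on a nut), walls parallel to x and y. The socket's rim is 64 mm below this point.
- key_mouth (a point): Centre of the open lower rim of the key's square socket, 64 mm below key_grip on the key's axis; z up the key.
- stand_floor (a point): Centre of the inner floor of the wooden key stand, 8 mm above the bench, fixed: an open square pocket 40 mm wide inside, walls 8 mm thick, rising 22 mm above this point, parallel to its x and y. The key starts standing loosely in it, socket rim on this floor. The stand may be left or right of the press.
- platen (a point): Centre of the upper face of the book press's plywood platen, 72 mm above the bench, 200 mm along x and 160 mm along y, z up. Four steel studs pass through 36 x 14 mm slots in it that run along x: each stud, with its nut, stands fast somewhere within 4 mm either way of its nominal place along x (not measured: find it by feel); along y it is exact.
- press: The book press, fixed to the bench: dark base board 250 x 190 mm, two green books, plywood platen, four studs and nuts; origin under the centre of its base, axes as platen. Nuts: square, steel, 20 mm across flats, tops 14 mm above the platen; stud ends 12 mm thick stick out 4 mm more, within the socket depth; washers 30 mm wide, 1.5 thick. The nuts do not rise or sink.
- tub: Bystander: white lidded plastic tub, 84 mm across, 85 mm tall, loose; origin at the centre of its underside.
- glue: Bystander: white glue bottle, 52 mm across, 110 mm tall, loose; origin at the centre of its underside.
- covers: Bystander: stack of green book covers 110 x 150 x 54 mm, loose; origin at the centre of its underside.
- folder: Bystander: flat white folding bone 140 x 22 x 5 mm lying on the bench, loose; origin at the centre of its underside.
- nut_a (a joint): Angle (rad) of the square nut near x -75, y 55 mm on the platen (robot-side left corner); the nut diagonally across is nut_c. Starts at 0 to 0.15, grows clockwise seen from above, rigid stop at 1.2 (fully tight); its flats are square to the platen's axes at 0. Turning takes 0.07 N m, growing to 0.11 near the stop; it stays where it is left.
- nut_b (a joint): Angle (rad) of the square nut near x 75, y 55 mm on the platen (far-side left corner); the nut diagonally across is nut_d. Starts at 0 to 0.15, grows clockwise seen from above, rigid stop at 1.2 (fully tight); its flats are square to the platen's axes at 0. Turning takes 0.07 N m, growing to 0.11 near the stop; it stays where it is left.
- nut_c (a joint): Angle (rad) of the square nut near x 75, y -55 mm on the platen (far-side right corner); the nut diagonally across is nut_a. Starts at 0 to 0.15, grows clockwise seen from above, rigid stop at 1.2 (fully tight); its flats are square to the platen's axes at 0. Turning takes 0.07 N m, growing to 0.11 near the stop; it stays where it is left.
- nut_d (a joint): Angle (rad) of the square nut near x -75, y -55 mm on the platen (robot-side right corner); the nut diagonally across is nut_b. Starts at 0 to 0.15, grows clockwise seen from above, rigid stop at 1.2 (fully tight); its flats are square to the platen's axes at 0. Turning takes 0.07 N m, growing to 0.11 near the stop; it stays where it is left.
- key: The box key as a whole; origin at key_mouth, axes as key_grip.
Things that resemble listed ones, but are neither listed nor needed, are in the scene too. Leave any green look-alike of the key alone.

How it is judged (in metres and radians):
On the way, in this order (a step that is already met when the one before it is completed fails the run):
1. first round: all four nuts turned about half of the way (each past 0.35 rad) (value of joint each of nut_a, nut_b, nut_c, nut_d above 0.35 rad), for 0.1 s.
2. second round: all four nuts at the stop (past 1.12 of 1.2 rad) (value of joint each of nut_a, nut_b, nut_c, nut_d above 1.12 rad), for 0.1 s.
At the end, for the whole second after the job is handed in: All four nuts stand within 0.08 rad of the stop (past 1.12 rad), and the key stands upright (within 0.15 rad) and still in its stand, its rim within 12 mm sideways of and no more than 6 mm above the stand's floor (all of step 2 and horizontal distance between key_mouth and stand_floor below 0.012 m and z of key_mouth in the frame of stand_floor below 0.006 m and angle between key_grip's own z axis and vertical below 0.15 rad and linear speed of key below 0.02 m/s); the robot touches nothing.
It fails at once if a nut is turned past 0.9 rad while another has not yet had its first round (below 0.35 rad) ((value of joint nut_a above 0.9 rad and value of joint any of nut_b, nut_c, nut_d below 0.35 rad) or (value of joint nut_b above 0.9 rad and value of joint any of nut_a, nut_c, nut_d below 0.35 rad) or (value of joint nut_c above 0.9 rad and value of joint any of nut_a, nut_b, nut_d below 0.35 rad) or (value of joint nut_d above 0.9 rad and value of joint any of nut_a, nut_b, nut_c below 0.35 rad)).
It fails at once if not crosswise: two neighbouring nuts are past 0.35 rad while both others are below 0.28, or past 1.05 while both others are below 0.95 (((value of joint each of nut_a, nut_b above 0.35 rad and value of joint each of nut_c, nut_d below 0.28 rad) or (value of joint each of nut_b, nut_c above 0.35 rad and value of joint each of nut_d, nut_a below 0.28 rad) or (value of joint each of nut_c, nut_d above 0.35 rad and value of joint each of nut_a, nut_b below 0.28 rad) or (value of joint each of nut_d, nut_a above 0.35 rad and value of joint each of nut_b, nut_c below 0.28 rad)) or ((value of joint each of nut_a, nut_b above 1.05 rad and value of joint each of nut_c, nut_d below 0.95 rad) or (value of joint each of nut_b, nut_c above 1.05 rad and value of joint each of nut_d, nut_a below 0.95 rad) or (value of joint each of nut_c, nut_d above 1.05 rad and value of joint each of nut_a, nut_b below 0.95 rad) or (value of joint each of nut_d, nut_a above 1.05 rad and value of joint each of nut_b, nut_c below 0.95 rad))).
It fails at once if the key bears on the press or its nuts with more than 60 N (leaning on it, or forcing a nut against the stop) (contact force between key and press above 60 N).
It fails at once if the fingers touch the press or its nuts (contact force between the fingers and press above 2 N).
It fails at once if a bystander is moved by more than 20 mm (distance of any of tub, glue, covers, folder from where it was at the start of the episode above 0.02 m).
It also fails if it takes over 72 s, if anything falls off the work surface, if the arm or the gripper's body presses on something with over 40 N, if the wrist force passes 120 N, or if a joint passes its speed limit or range.

## Working session

There is one attempt and no reset: what is moved stays moved. The work goes in short steps, Python scripts to look and compute and a tool call to move; the robot and the scene stay as the last step left them, time stands still between calls to the robot, and variables do not carry over. Pictures are saved under pics/ and viewed, and the job is handed in when it is done.

Besides the shell and the picture viewer there is one more tool, called after "Call:" by a JSON object that holds its "fn" and its "kwargs". move_arm: Moves the arm, as the interface text tells. Its arguments: {"type":"object","properties":{"increments":{"type":"array","items":{"type":"array"}},"jaw":{"type":"number"}},"required":["increments"]}

```bash
ls; mkdir -p pics
python3 - <<'E'
from plant import ctrl
import cv2,json
o=ctrl.get_obs();print(o)
for n in("side","top"):
    s=ctrl.snapshot(n);cv2.imwrite(f"pics/{n}0.png",s["color"][:,:,::-1]);print(n,s["fx"],s["fy"],s["cx"],s["cy"],s["R"],s["t"])
E
```

```text
pics
{'clock': 0.0, 'joint_pos': array([ 7.97621766e+01,  2.05901345e+01,  6.33176650e-01, -1.94426767e-02,
       -7.01367879e+01, -1.65068163e+01]), 'qvel': array([ 0.11843715,  0.03157779, -0.0856939 ,  0.03871267,  0.05597986,
        0.02859218]), 'tau': array([-1.87743390e-03, -5.82716596e+01,  2.93065274e+01,  6.99745461e+00,
        6.86368949e-03, -1.67727899e-04]), 'tool_pos': array([0.30356671, 0.60232641, 0.22563498]), 'orientation': array([ 1.79904924e+02, -9.11427362e-03, -2.67512533e+01]), 'force': array([-0.61954376, -0.7045375 ,  0.05093828]), 'moment': array([ 0.00359941,  0.00803627, -0.04212946]), 'opening': 0.08775480215687868}
side 354.1254687481085 354.1254687481085 261.54240430206437 194.01127344893487 [[ 0.83915887 -0.54355184  0.01907332]
 [-0.34141836 -0.55374645 -0.75947243]
 [ 0.42337442  0.63080605 -0.65025982]] [-0.44412184  0.20126366  0.80452077]
top 431.97145991690184 431.97145991690184 248.59306207143848 192.05632540362424 [[-0.01501443 -0.99965822 -0.02140135]
 [-0.98091634  0.01887577 -0.19351186]
 [ 0.19384969  0.01808746 -0.98086449]] [-0.0330858   0.5285412   0.95259882]
```

View pics/side0.png

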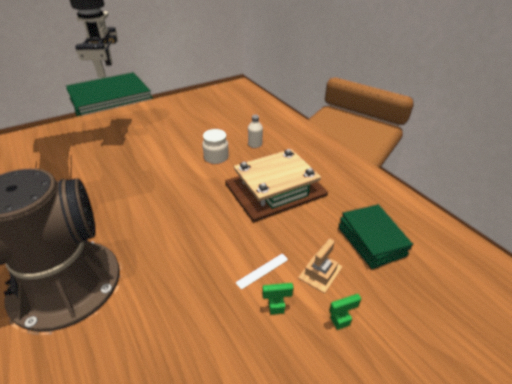

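View pics/top0.png

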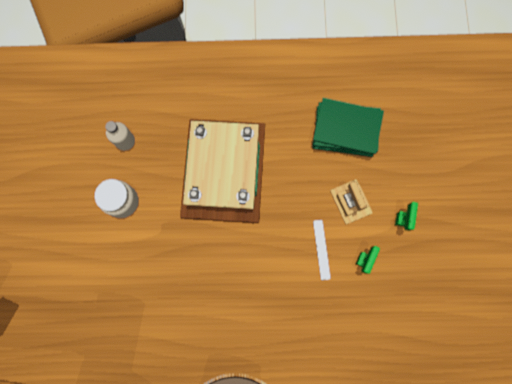

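Run:
```python
import cv2,numpy as np
t=cv2.imread("pics/top0.png");s=cv2.imread("pics/side0.png")
r=lambda im,x,y,w,h,k:cv2.resize(im[y:y+h,x:x+w],None,fx=k,fy=k,interpolation=cv2.INTER_CUBIC)
cv2.imwrite("pics/c1.png",np.hstack([r(t,325,170,50,60,8),r(s,295,233,50,60,8)]))
cv2.imwrite("pics/c2.png",np.hstack([r(t,175,110,100,120,5)]))
cv2.imwrite("pics/c3.png",r(s,220,140,110,80,7))
```

```text
(no output)
```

View pics/c1.png

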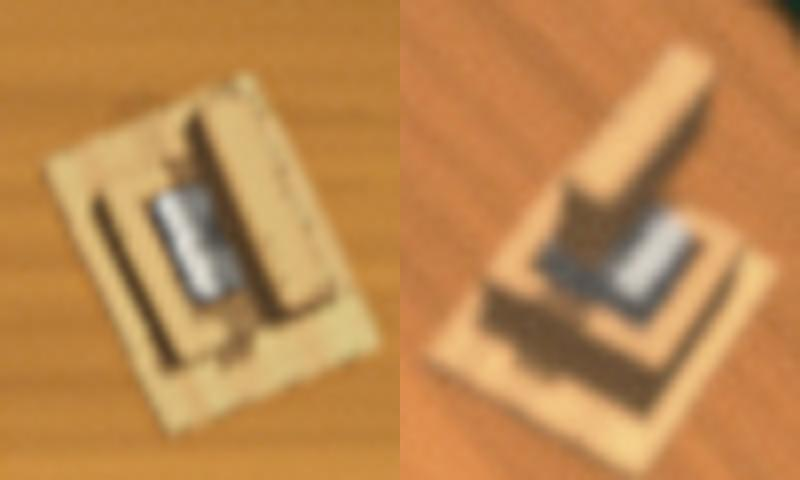

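View pics/c2.png

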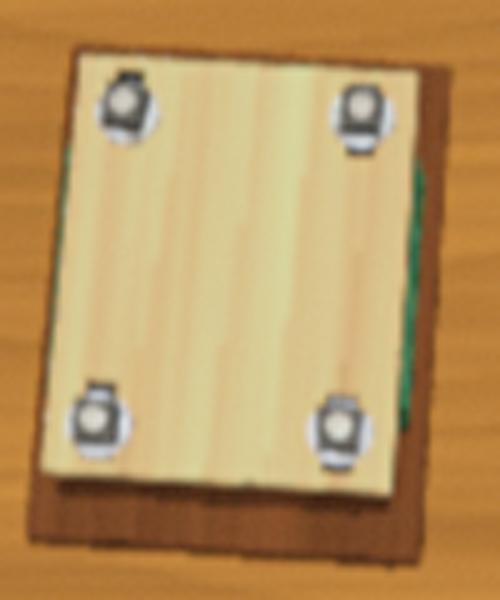

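View pics/c3.png

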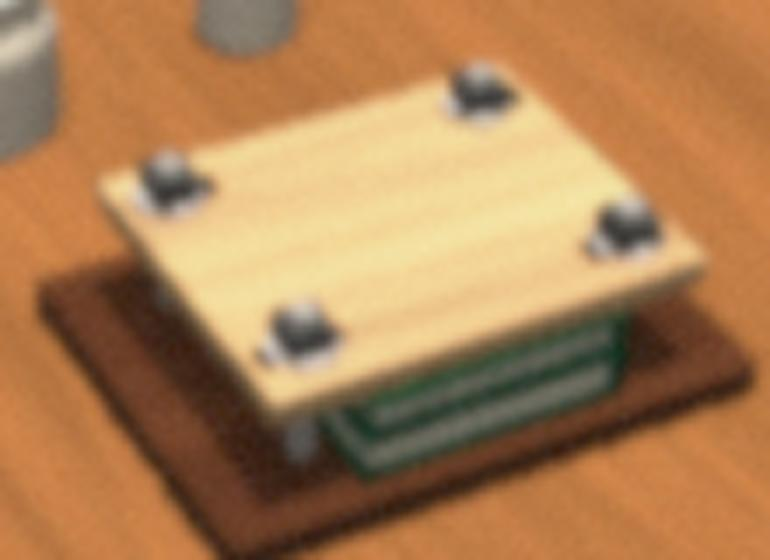

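Candidates for the key: wooden T-handle in the stand (top ≈(358,197), side ≈(322,255)); two green look-alikes (top ≈(408,216), (369,260)). The wooden one in the wooden stand matches the description, and the close crop confirms it (steel socket, wooden handle). The stand is to the right of the press.

```bash
cat > h.py <<'E'
import numpy as np,cv2,json
def snap(n):
    from plant import ctrl
    return ctrl.snapshot(n)
def save(n):
    s=snap(n); return s
def ray(s,uv):
    d=np.array([(uv[0]-s["cx"])/s["fx"],(uv[1]-s["cy"])/s["fy"],1.]);R=np.array(s["R"]);t=np.array(s["t"])
    return -R.T@t,R.T@d
def plane(s,uv,z):
    c,d=ray(s,uv);return c+d*(z-c[2])/d[2]
def tri(s1,u1,s2,u2):
    c1,d1=ray(s1,u1);c2,d2=ray(s2,u2);A=np.stack([d1,-d2],1);k=np.linalg.lstsq(A,c2-c1,rcond=None)[0]
    p,q=c1+k[0]*d1,c2+k[1]*d2;return (p+q)/2,np.linalg.norm(p-q)
def proj(s,X):
    p=np.array(s["R"])@X+np.array(s["t"]);return np.array([s["fx"]*p[0]/p[2]+s["cx"],s["fy"]*p[1]/p[2]+s["cy"]])
E
python3 - <<'E'
from h import *
import pickle
S={n:snap(n) for n in("side","top")};pickle.dump(S,open("S.pkl","wb"))
for n in S: print(n,-np.array(S[n]["R"]).T@np.array(S[n]["t"]))
t=S["top"]["color"];hsv=cv2.cvtColor(t,cv2.COLOR_RGB2HSV)
for p in [(225,160),(215,202),(186,160),(100,160),(352,200),(350,185),(360,195),(345,190),(345,215),(200,128)]: print(p,t[p[1],p[0]],hsv[p[1],p[0]])
E
```

```text
side [ 0.10079038 -0.63745077  0.68447261]
top [ 0.33329695 -0.06028121  1.03594126]
(225, 160) [217 198 145] [ 22  85 217]
(215, 202) [217 203 148] [ 24  81 217]
(186, 160) [115 105  66] [ 24 109 115]
(100, 160) [186 127  61] [ 16 171 186]
(352, 200) [89 86 79] [21 29 89]
(350, 185) [153 117  73] [ 17 133 153]
(360, 195) [212 178 118] [ 19 113 212]
(345, 190) [176 140  87] [ 18 129 176]
(345, 215) [131  99  61] [ 16 136 131]
(200, 128) [188 183 173] [ 20  20 188]
```

Run:
```python
from h import *
import pickle
S=pickle.load(open("S.pkl","rb"));st,ss=S["top"],S["side"]
def quad(s,box,lo,hi,z,name,k=8):
    x,y,w,h=box;im=cv2.resize(s["color"][y:y+h,x:x+w],None,fx=k,fy=k,interpolation=cv2.INTER_CUBIC)
    hsv=cv2.cvtColor(im,cv2.COLOR_RGB2HSV);m=cv2.inRange(hsv,lo,hi)
    m=cv2.morphologyEx(m,cv2.MORPH_OPEN,np.ones((9,9)))
    cs=cv2.findContours(m,cv2.RETR_EXTERNAL,cv2.CHAIN_APPROX_NONE)[0];c=max(cs,key=cv2.contourArea);hu=cv2.convexHull(c)
    for e in np.arange(.02,.12,.005):
        q=cv2.approxPolyDP(hu,e*cv2.arcLength(hu,True),True)
        if len(q)<=4:break
    q=q[:,0]; px=(q+.5)/k-.5+[x,y]
    im=im[:,:,::-1].copy();cv2.drawContours(im,[c],-1,(255,0,0),1);cv2.polylines(im,[q.reshape(-1,1,2)],True,(0,0,255),1);cv2.imwrite(f"pics/{name}.png",im)
    P=np.array([plane(s,p,z) for p in px]);return px,P
for s,box,z,nm,lo,hi in[(st,(175,112,95,108),.072,"q_pt",(15,40,150),(32,118,255)),(ss,(225,140,100,75),.072,"q_ps",(12,30,170),(35,135,255))]:
    px,P=quad(s,box,lo,hi,z,nm);print(nm,px.round(1).tolist());print(P[:,:2].round(4).tolist(),'c',P.mean(0).round(4))
    n=len(P)
    for i in range(n):
        d=P[(i+1)%n]-P[i];print('  edge',np.linalg.norm(d[:2]).round(4),np.degrees(np.arctan2(d[1],d[0])).round(2))
```

```text
q_pt [[190.8, 120.4], [257.8, 124.3], [252.4, 208.3], [183.2, 203.3]]
[[0.6986, 0.0912], [0.6854, -0.0666], [0.4862, -0.0506], [0.5006, 0.1064]] c [0.5927 0.0201 0.072 ]
  edge 0.1584 -94.79
  edge 0.1998 175.42
  edge 0.1577 84.77
  edge 0.1986 -4.39
q_ps [[320.2, 177.4], [259.1, 197.6], [233.4, 165.7], [289.8, 147.9]]
[[0.68, -0.0699], [0.4862, -0.0519], [0.4988, 0.1068], [0.6964, 0.097]] c [0.5903 0.0205 0.072 ]
  edge 0.1946 174.7
  edge 0.1593 85.46
  edge 0.1978 -2.85
  edge 0.1677 -95.62
```

Run:
```python
import cv2,numpy as np
a=cv2.imread("pics/q_pt.png");b=cv2.imread("pics/q_ps.png");a=cv2.resize(a,(380,432));b=cv2.resize(b,(400,300));
o=np.zeros((432,780,3),np.uint8);o[:,:380]=a;o[:300,380:]=b;cv2.imwrite("pics/q.png",o)
```

```text
(no output)
```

View pics/q.png

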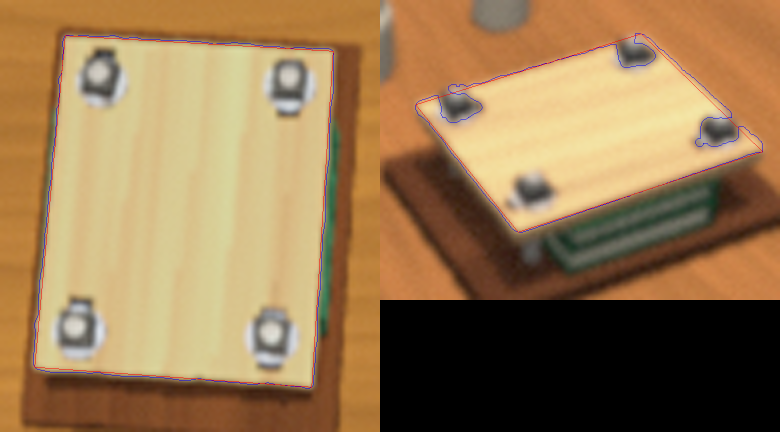

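Run:
```python
from h import *
import pickle
S=pickle.load(open("S.pkl","rb"));st,ss=S["top"],S["side"]
yaw=np.radians(-4.75);C=np.array([.5927,.0201]);R=np.array([[np.cos(yaw),-np.sin(yaw)],[np.sin(yaw),np.cos(yaw)]])
def blob(s,uv,n=5,k=8):
    x,y=int(round(uv[0]))-n,int(round(uv[1]))-n
    im=cv2.resize(s["color"][y:y+2*n+1,x:x+2*n+1],None,fx=k,fy=k,interpolation=cv2.INTER_CUBIC)
    g=cv2.cvtColor(im,cv2.COLOR_RGB2GRAY);
    return im,g
tiles=[]
for nm,(a,b) in {"a":(-75,55),"b":(75,55),"c":(75,-55),"d":(-75,-55)}.items():
    row=[]
    for s in(st,ss):
        X=np.append(C+R@np.array([a,b])/1000,.090);uv=proj(s,X);im,g=blob(s,uv,9,18)
        x0=int(round(uv[0]))-9;y0=int(round(uv[1]))-9
        p=((uv-[x0,y0]+.5)*18-.5).astype(int);im=im[:,:,::-1].copy();cv2.drawMarker(im,tuple(int(v) for v in p),(0,0,255),0,20,1)
        # local bright spot: threshold Otsu around center
        print(nm,uv.round(2),x0,y0);row.append(cv2.resize(im,(190,190)))
    tiles.append(np.vstack(row))
cv2.imwrite("pics/n.png",np.hstack(tiles))
```

```text
a [193.23 192.11] 184 183
a [244.84 162.57] 236 154
b [199.24 128.4 ] 190 119
b [289.3  149.64] 280 141
c [246.83 131.15] 238 122
c [309.7  168.98] 301 160
d [242.21 195.19] 233 186
d [263.01 184.05] 254 175
```

View pics/n.png

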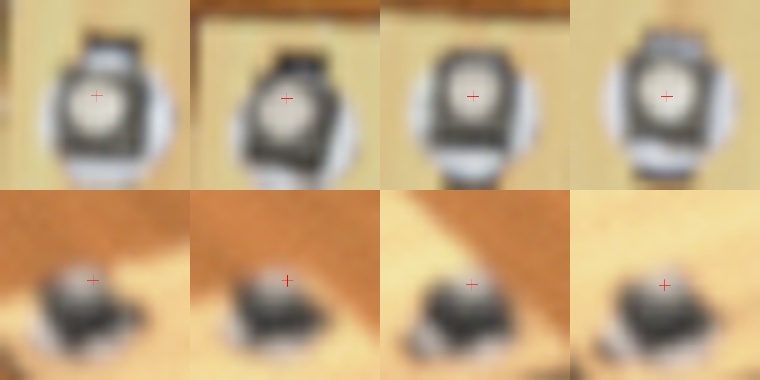

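Run:
```python
from h import *
import pickle
S=pickle.load(open("S.pkl","rb"));st,ss=S["top"],S["side"]
yaw=np.radians(-4.75);C=np.array([.5927,.0201]);R=np.array([[np.cos(yaw),-np.sin(yaw)],[np.sin(yaw),np.cos(yaw)]])
k=16
for nm,guess in {"a":(193.3,193.2),"b":(199.1,129.5),"c":(247,130.8),"d":(242.2,194.9)}.items():
    s=st;n=8;x0,y0=int(guess[0])-n,int(guess[1])-n
    im=cv2.resize(s["color"][y0:y0+17,x0:x0+17],None,fx=k,fy=k,interpolation=cv2.INTER_CUBIC);g=cv2.cvtColor(im,cv2.COLOR_RGB2GRAY)
    c=((np.array(guess)-[x0,y0]+.5)*k-.5).astype(int)
    for th in(130,145,160):
        n_,lab,stt,cen=cv2.connectedComponentsWithStats((g>th).astype(np.uint8));l=lab[c[1],c[0]]
        uv=(cen[l]+.5)/k-.5+[x0,y0];X=plane(s,uv,.090)
        print(nm,th,stt[l][2:]/k,uv.round(2),X[:2].round(4),(R.T@(X[:2]-C)*1000).round(1))
# key/stand masks
for s,box,nm in[(st,(325,170,50,60),"t"),(ss,(295,233,50,60),"s")]:
    x,y,w,h=box;im=cv2.resize(s["color"][y:y+h,x:x+w],None,fx=8,fy=8,interpolation=cv2.INTER_CUBIC)
    for i in range(0,w):cv2.line(im,(i*8,0),(i*8,3 if i%5 else 10),(255,0,0),1)
    for i in range(0,h):cv2.line(im,(0,i*8),(3 if i%5 else 10,i*8),(255,0,0),1)
    im=cv2.convertScaleAbs(im,alpha=1.15)
    cv2.imwrite(f"pics/k{nm}.png",cv2.resize(im[:,:,::-1],None,fx=1.2,fy=1.2))
```

```text
a 130 [  17.       17.     3889.1875] [192.7  192.92] [0.5207 0.0823] [-76.9  56. ]
a 145 [  17.      17.    3604.375] [192.63 193.  ] [0.5205 0.0824] [-77.1  56.1]
a 160 [  5.3125   5.25   335.875 ] [193.16 193.13] [0.5202 0.0812] [-77.3  54.9]
b 130 [  17.   17. 3685.] [198.68 128.69] [0.6713 0.07  ] [74.2 56.2]
b 145 [  5.5625   5.5625 367.4375] [199.08 129.61] [0.6691 0.0691] [72.1 55.1]
b 160 [  4.9375   5.0625 294.8125] [199.08 129.63] [0.669 0.069] [72.  55.1]
c 130 [  5.5      6.1875 425.1875] [246.83 130.61] [ 0.6642 -0.0409] [ 76.3 -54.9]
c 145 [  5.       5.4375 346.3125] [246.82 130.65] [ 0.6641 -0.0409] [ 76.2 -54.9]
c 160 [  4.5625   4.75   279.5   ] [246.81 130.69] [ 0.664  -0.0409] [ 76.1 -54.9]
d 130 [  17.      17.    4090.625] [241.94 193.72] [ 0.5168 -0.0279] [-71.7 -54.2]
d 145 [  5.875    6.5    444.1875] [242.3  194.59] [ 0.5147 -0.0287] [-73.6 -55.1]
d 160 [  5.375    5.625  364.4375] [242.3  194.69] [ 0.5145 -0.0287] [-73.9 -55.1]
```

View pics/kt.png

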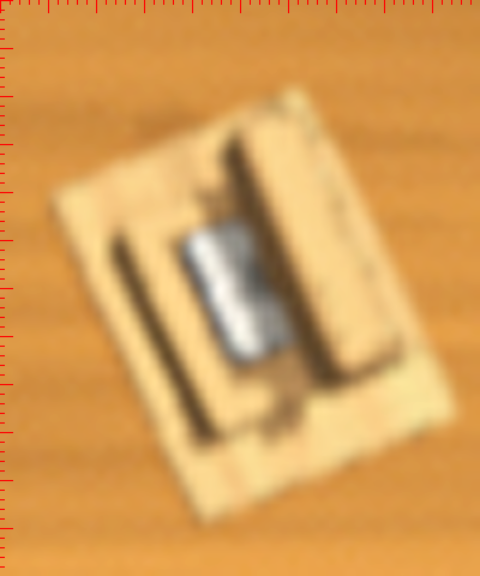

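View pics/ks.png

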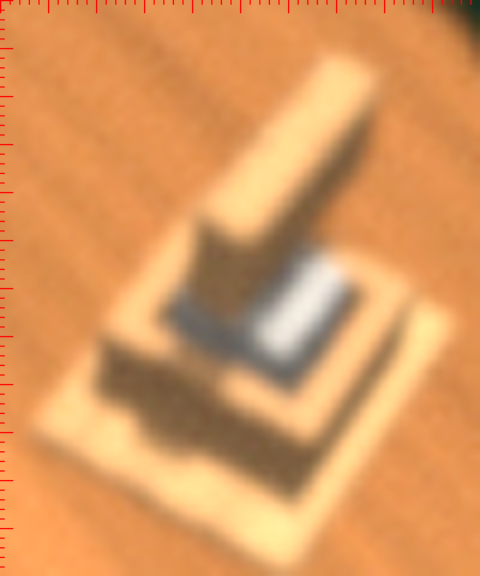

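Run:
```python
from h import *
import pickle
S=pickle.load(open("S.pkl","rb"));st,ss=S["top"],S["side"]
f=lambda p,o:np.array(p)/9.6-.5+o
H=[(232,130),(345,383),(403,353),(293,100)];Hs=[(335,55),(380,80),(250,242),(195,215)]
T=[f(p,[325,170]) for p in H];Q=[f(p,[295,233]) for p in Hs]
for s,L in((st,T),(ss,Q)):
    P=np.array([plane(s,p,.089) for p in L]);print(P[:,:2].round(4).tolist(),P.mean(0).round(4))
    for i in range(4):
        d=P[(i+1)%4]-P[i];print(np.linalg.norm(d).round(4),np.degrees(np.arctan2(d[1],d[0])).round(1))
print(tri(st,np.mean(T,0),ss,np.mean(Q,0)))
B=[f(p,[325,170]) for p in[(55,195),(300,90),(458,412),(205,522)]]
Bs=[f(p,[295,233]) for p in[(30,428),(290,570),(455,325)]]
for z in(.0,.004,.008):
    P=np.array([plane(st,p,z) for p in B]);print(z,P[:,:2].round(4).tolist(),P.mean(0).round(4))
    for i in range(4):
        d=P[(i+1)%4]-P[i];print(np.linalg.norm(d).round(4),np.degrees(np.arctan2(d[1],d[0])).round(1))
    P=np.array([plane(ss,p,z) for p in Bs]);print(P[:,:2].round(4).tolist(),(P[0]+P[2])/2)
# socket top (z=.032+... ) side check and walls rim
W=[f(p,[295,233]) for p in[(105,340),(300,440),(415,290)]]
P=np.array([plane(ss,p,.030) for p in W]);print('wall',P[:,:2].round(4).tolist(),(P[0]+P[2])/2)
W=[f(p,[325,170]) for p in[(120,235),(205,440)]]
P=np.array([plane(st,p,.030) for p in W]);print('wall top',P[:,:2].round(4).tolist())
```

```text
[[0.5367, -0.2666], [0.4767, -0.2889], [0.4835, -0.3026], [0.5435, -0.2811]] [ 0.5101 -0.2848  0.089 ]
0.0639 -159.6
0.0153 -63.9
0.0638 19.6
0.0161 115.2
[[0.5357, -0.27], [0.5395, -0.2816], [0.4821, -0.3026], [0.4765, -0.2901]] [ 0.5084 -0.2861  0.089 ]
0.0122 -72.1
0.0611 -159.9
0.0137 113.7
0.0625 18.7
(array([ 0.50988999, -0.28512906,  0.08663148]), np.float64(0.0010332619351150702))
0.0 [[0.5398, -0.2403], [0.5659, -0.3038], [0.4823, -0.3381], [0.4558, -0.2733]] [ 0.5109 -0.2889  0.    ]
0.0687 -67.7
0.0902 -157.7
0.07 112.3
0.0903 21.5
[[0.4559, -0.2685], [0.4832, -0.3332], [0.5656, -0.3005]] [ 0.51076992 -0.28449153  0.        ]
0.004 [[0.539, -0.2396], [0.565, -0.3029], [0.4818, -0.337], [0.4553, -0.2725]] [ 0.5103 -0.288   0.004 ]
0.0685 -67.7
0.0899 -157.7
0.0697 112.3
0.0899 21.5
[[0.4538, -0.2706], [0.481, -0.335], [0.5629, -0.3025]] [ 0.50837403 -0.2865542   0.004     ]
0.008 [[0.5382, -0.2389], [0.5641, -0.302], [0.4812, -0.3359], [0.4548, -0.2716]] [ 0.5096 -0.2871  0.008 ]
0.0682 -67.7
0.0895 -157.7
0.0695 112.3
0.0896 21.5
[[0.4518, -0.2728], [0.4788, -0.3368], [0.5602, -0.3044]] [ 0.50597815 -0.28861686  0.008     ]
wall [[0.471, -0.274], [0.4916, -0.3208], [0.5443, -0.3022]] [ 0.50763203 -0.28808799  0.03      ]
wall top [[0.5235, -0.2504], [0.4723, -0.2683]]
```

Call:
{"fn": "move_arm", "kwargs": {"increments": [[[20, -45, 0], 0.1], [[20, -45, 0], 0.1], [[20, -45, 0], 0.1], [[20, -45, 0], 0.1], [[20, -45, 0], 0.1], [[20, -45, 0], 0.1], [[20, -45, 0], 0.1], [[20, -45, 0], 0.1]], "jaw": 0.14}}

```text
clock: 1.0
tool_pos: [0.4619, 0.2382, 0.2228]
orientation: [179.8, -0.0, 21.3]
force: [1.5, -0.2, -0.0]
opening: 0.0501
```

Run:
```python
from h import *
import pickle
st=pickle.load(open("S.pkl","rb"))["top"]
for p in[(408,216),(369,260),(402,225),(345,130),(350,155)]:print(p,plane(st,p,.08).round(3),plane(st,p,.054).round(3))
```

```text
(408, 216) [ 0.461 -0.395  0.08 ] [ 0.465 -0.404  0.054]
(369, 260) [ 0.367 -0.302  0.08 ] [ 0.367 -0.309  0.054]
(402, 225) [ 0.442 -0.38   0.08 ] [ 0.445 -0.389  0.054]
(345, 130) [ 0.664 -0.268  0.08 ] [ 0.673 -0.273  0.054]
(350, 155) [ 0.604 -0.275  0.08 ] [ 0.611 -0.281  0.054]
```

Call:
{"fn": "move_arm", "kwargs": {"increments": [[[4, -48, 0], 0], [[4, -48, 0], 0], [[4, -48, 0], 0], [[4, -48, 0], -0.01], [[4, -48, 0], -0.01], [[4, -48, 0], -0.01], [[4, -48, 0], 0], [[4, -48, 0], 0]]}}

```text
clock: 1.8
tool_pos: [0.4931, -0.1606, 0.2241]
orientation: [179.7, -0.3, 19.9]
force: [1.3, 0.6, -0.3]
opening: 0.0502
```

Call:
{"fn": "move_arm", "kwargs": {"increments": [[[6, -40, -20], 0], [[5, -40, -20], 0], [[4, -30, -20], 0], [[1, -10, -20], 0], [[0, -3, -10], 0], [[0, 0, 0], 0], [[0, 0, 0], 0], [[0, 0, 0], 0]]}}

```text
clock: 2.6
tool_pos: [0.5087, -0.2941, 0.1323]
orientation: [179.7, -0.4, 19.5]
force: [0.1, 0.4, 0.3]
opening: 0.05
```

```bash
cat > v.py <<'E'
import sys
from h import *
from plant import ctrl
def crop(tag,top,side,k=6,h=64):
    o=[]
    for n,c in(("top",top),("side",side)):
        im=snap(n)["color"][:,:,::-1];x,y=c;p=im[max(0,y-h//2):y+h//2,x-h//2:x+h//2];o.append(cv2.resize(p,(390,390),interpolation=cv2.INTER_CUBIC))
    cv2.imwrite(f"pics/{tag}.png",np.hstack(o))
a=sys.argv;crop(a[1],(int(a[2]),int(a[3])),(int(a[4]),int(a[5])),h=int(a[6]) if len(a)>6 else 64)
o=ctrl.get_obs();print(o["clock"],o["tool_pos"].round(4),o["orientation"].round(2),o["force"].round(2),o["moment"].round(3),round(o["opening"],4))
E
python3 v.py a1 355 195 322 250 80
```

```text
2.7 [ 0.509  -0.2941  0.1326] [179.64  -0.45  19.52] [-0.18  0.35  0.46] [-0.02   0.019 -0.03 ] 0.0497
```

View pics/a1.png

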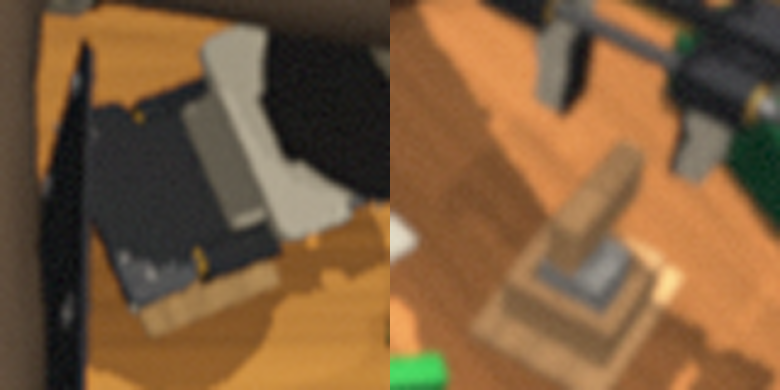

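The side view shows the fingers above the key and straddling it; I correct +9 mm in y and descend.

Call:
{"fn": "move_arm", "kwargs": {"increments": [[[1, 6, 0], 0], [[0, 3, 0], 0], [[0, 0, 0], 0], [[0, 0, -15], 0], [[0, 0, -15], 0], [[0, 0, -5], 0], [[0, 0, 0], 0], [[0, 0, 0], 0]]}}

```text
clock: 3.5
tool_pos: [0.5126, -0.2825, 0.1009]
orientation: [179.4, -0.8, 19.8]
force: [-0.6, 0.3, 0.2]
opening: 0.0501
```

Call:
{"fn": "move_arm", "kwargs": {"increments": [[[-2, -2, -10], 0], [[-1, -1, -10], 0], [[0, 0, -10], 0], [[0, 0, -8], 0], [[0, 0, -5], 0], [[0, 0, -2], 0], [[0, 0, 0], 0], [[0, 0, 0], 0]]}}

```text
clock: 4.3
tool_pos: [0.5095, -0.2861, 0.0526]
orientation: [179.4, -0.8, 19.7]
force: [-0.6, -0.5, 0.5]
opening: 0.0502
```

```bash
python3 v.py a2 355 195 322 250 80
```

```text
4.4 [ 0.5096 -0.2861  0.0528] [179.37  -0.82  19.75] [-0.52 -0.11 -1.3 ] [-0.063  0.032  0.017] 0.0497
```

View pics/a2.png

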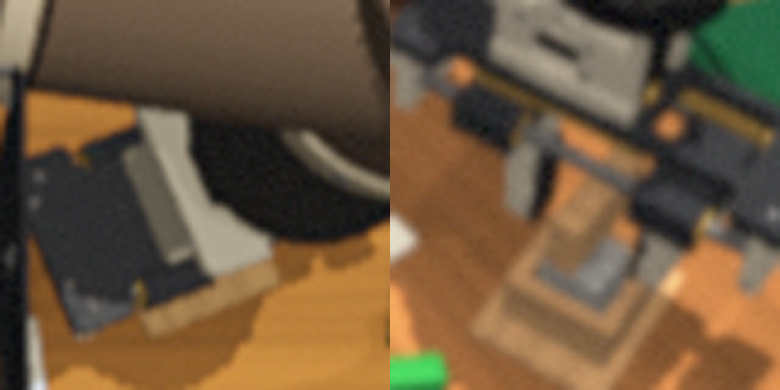

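Call:
{"fn": "move_arm", "kwargs": {"increments": [[[0, 0, 0], 0], [[0, 0, 0], 0], [[0, 0, 0], 0], [[0, 0, 0], 0], [[0, 0, 0], 0], [[0, 0, 0], 0], [[0, 0, 0], 0], [[0, 0, 0], 0]], "jaw": -1}}

```text
clock: 5.2
tool_pos: [0.5103, -0.2862, 0.0539]
orientation: [179.3, -0.9, 19.8]
force: [-0.4, -0.0, 0.3]
opening: 0.0161
```

```bash
python3 v.py a3 355 195 322 250 80
```

```text
5.3 [ 0.5103 -0.2862  0.054 ] [179.31  -0.92  19.76] [-0.13 -0.17 -0.16] [-0.027  0.009 -0.06 ] 0.0159
```

View pics/a3.png

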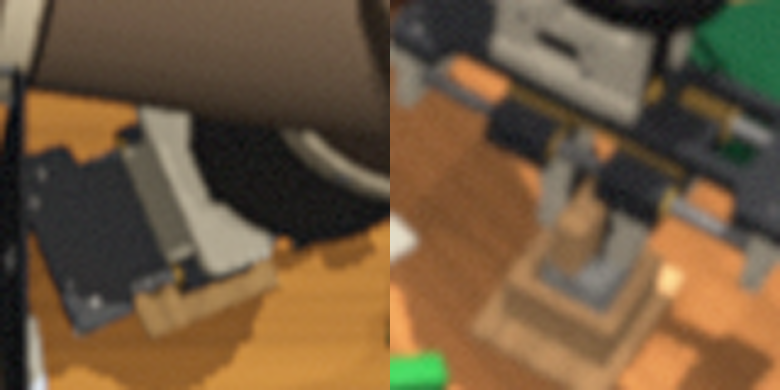

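Call:
{"fn": "move_arm", "kwargs": {"increments": [[[0, 0, 10], 0], [[0, 0, 20], 0], [[0, 0, 25], 0], [[0, 0, 30], 0], [[0, 0, 30], 0], [[0, 0, 10], 0], [[0, 15, 0], -0.05], [[0, 30, 0], -0.1]]}}

```text
clock: 6.1
tool_pos: [0.5064, -0.2414, 0.1841]
orientation: [179.5, -0.7, 10.7]
force: [-0.5, 0.7, -2.2]
opening: 0.0158
```

```bash
python3 v.py a4 345 185 322 220 120
```

```text
6.2 [ 0.5061 -0.2388  0.184 ] [179.59  -0.66  10.86] [ 0.91  0.26 -2.37] [-0.055  0.021 -0.028] 0.0159
```

View pics/a4.png

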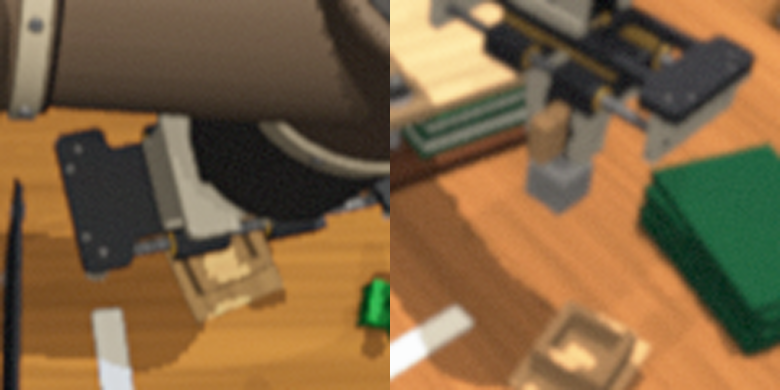

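Call:
{"fn": "move_arm", "kwargs": {"increments": [[[2, 45, 0], -0.05], [[2, 45, 0], -0.05], [[2, 45, 0], -0.05], [[2, 45, 0], -0.05], [[2, 45, 0], -0.05], [[2, 45, 0], -0.05], [[1, 30, -5], -0.02], [[1, 10, -5], 0]]}}

```text
clock: 7.0
tool_pos: [0.5164, 0.0797, 0.171]
orientation: [179.6, -0.4, -8.1]
force: [-0.4, -0.4, -2.4]
opening: 0.0157
```

```bash
python3 v.py a5 210 180 250 160 110
python3 - <<'E'
from h import *
import pickle
S=snap("side");pickle.dump(S,open("S2.pkl","wb"));im=S["color"][233:293,295:345,::-1]
cv2.imwrite("pics/st.png",cv2.resize(im,None,fx=9.6,fy=9.6,interpolation=cv2.INTER_CUBIC))
E
```

```text
7.1 [0.516  0.0783 0.1703] [179.55  -0.31  -8.08] [-0.34 -0.02 -2.55] [-0.076  0.076 -0.018] 0.0156
```

View pics/a5.png

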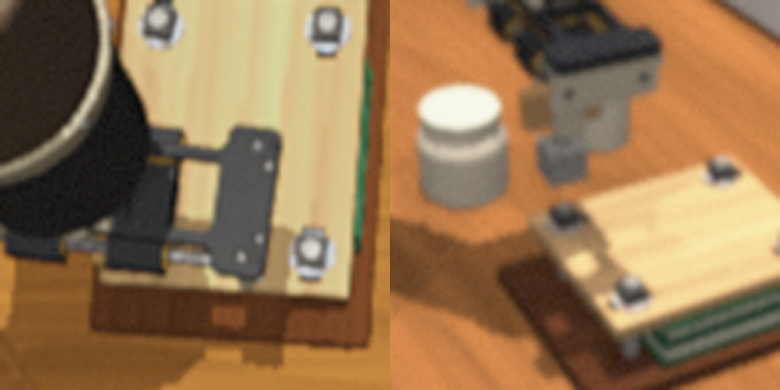

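View pics/st.png

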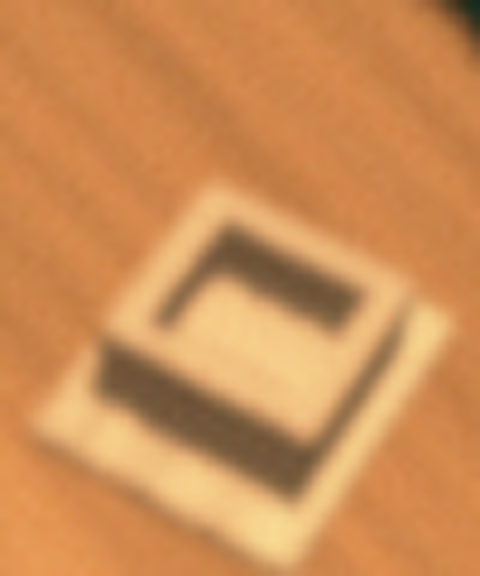

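Call:
{"fn": "move_arm", "kwargs": {"increments": [[[2, 2, -5], 0], [[2, 1, -10], 0], [[0, 0, -8], 0], [[0, 0, -3], 0], [[0, 0, 0], 0], [[0, 0, 0], 0], [[0, 0, 0], 0], [[0, 0, 0], 0]]}}

```text
clock: 7.95
tool_pos: [0.52, 0.0757, 0.1419]
orientation: [179.5, -0.2, -8.4]
force: [-0.3, 0.4, -2.3]
opening: 0.0159
```

```bash
python3 v.py a6 210 180 250 165 60;python3 - <<'E'
from h import *
import pickle
ss=pickle.load(open("S2.pkl","rb"))
P=np.array([plane(ss,np.array(p)/9.6-.5+[295,233],.030) for p in[(218,182),(412,285),(300,445),(103,340)]]);print(P.round(4).tolist(),P.mean(0))
E
```

```text
8.05 [0.52   0.0758 0.1419] [179.47  -0.23  -8.37] [-0.04 -0.02 -1.57] [ 0.043 -0.013  0.028] 0.0157
[[0.5254, -0.2505, 0.03], [0.5447, -0.3007, 0.03], [0.4907, -0.3219, 0.03], [0.4706, -0.2737, 0.03]] [ 0.50784846 -0.28669571  0.03      ]
```

View pics/a6.png

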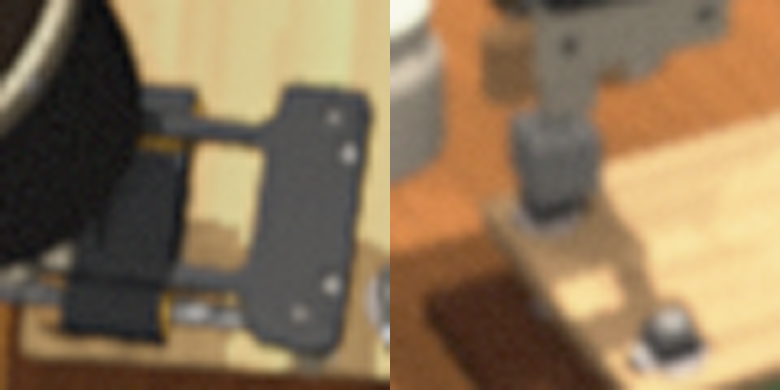

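Call:
{"fn": "move_arm", "kwargs": {"increments": [[[0, 3, 0], 0], [[0, 2, 0], 0], [[0, 0, 0], 0], [[0, 0, 0], 0], [[0, 0, 0], 0], [[0, 0, 0], 0], [[0, 0, 0], 0], [[0, 0, 0], 0]]}}

```text
clock: 8.85
tool_pos: [0.5202, 0.0817, 0.1424]
orientation: [179.5, -0.3, -8.3]
force: [-0.9, 0.5, -2.5]
opening: 0.0162
```

Call:
{"fn": "move_arm", "kwargs": {"increments": [[[0, 0, -2], 0], [[0, 0, -2], 0], [[0, 0, -2], 0], [[0, 0, -2], 0], [[0, 0, -1.5], 0], [[0, 0, -1.5], 0], [[0, 0, -1.5], 0], [[0, 0, 0], 0]]}}

```text
clock: 9.65
tool_pos: [0.5202, 0.0818, 0.1285]
orientation: [179.5, -0.3, -8.3]
force: [0.2, 0.2, -1.9]
opening: 0.0159
```

```bash
python3 v.py a7 210 180 250 165 60
```

```text
9.75 [0.5203 0.0818 0.1287] [179.52  -0.28  -8.34] [-0.71  0.07 -2.47] [0.123 0.072 0.026] 0.0157
```

View pics/a7.png

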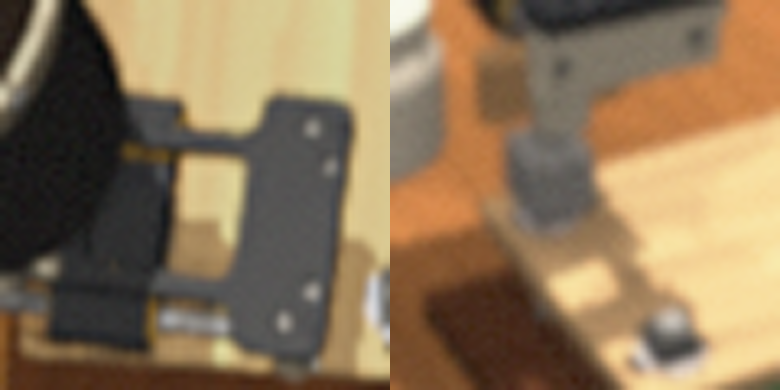

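Socket is slipping over nut a without contact force. On down.

Call:
{"fn": "move_arm", "kwargs": {"increments": [[[0, 0, -1.5], 0], [[0, 0, -1.5], 0], [[0, 0, -1.5], 0], [[0, 0, -1.5], 0], [[0, 0, -0.5], 0], [[0, 0, 0], -0.03], [[0, 0, 0], -0.04], [[0, 0, 0], 0]]}}

```text
clock: 10.55
tool_pos: [0.5201, 0.0824, 0.1217]
orientation: [179.6, -0.3, -12.7]
force: [-1.0, 0.2, -2.0]
opening: 0.0154
```

```bash
python3 v.py a8 210 180 250 165 60
```

```text
10.65 [0.5202 0.0823 0.1217] [179.57  -0.28 -12.56] [-0.54  1.55 -1.47] [ 0.707  0.401 -0.026] 0.0158
```

Call:
{"fn": "move_arm", "kwargs": {"increments": [[[0, 0, 0], -0.08], [[0, 0, 0], -0.08], [[0, 0, 0], -0.08], [[0, 0, 0], -0.08], [[0, 0, 0], -0.08], [[0, 0, 0], -0.08], [[0, 0, 0], -0.08], [[0, 0, 0], -0.04]]}}

```text
clock: 11.45
tool_pos: [0.5201, 0.0837, 0.1216]
orientation: [179.7, -0.3, -48.0]
force: [-0.6, 1.8, -2.1]
opening: 0.0161
```

```bash
python3 v.py a9 210 180 250 165 60
```

```text
11.55 [0.5201 0.0837 0.1216] [179.69  -0.25 -47.83] [-0.52  0.85 -2.14] [0.61  0.157 0.022] 0.016
```

View pics/a9.png

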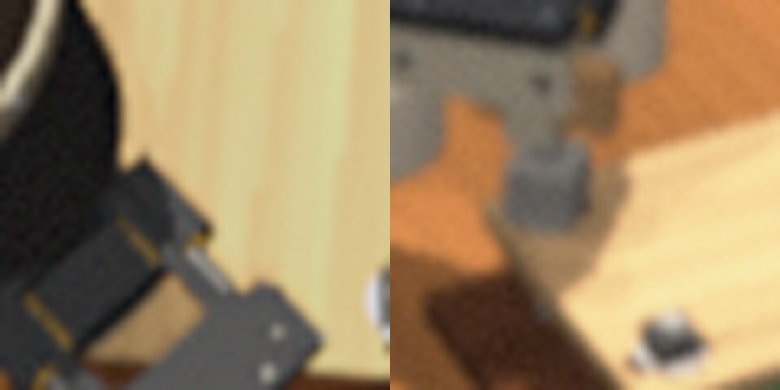

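Call:
{"fn": "move_arm", "kwargs": {"increments": [[[0, 0, 0], 0.08], [[0, 0, 4], 0.04], [[0, 0, 10], 0], [[0, 0, 15], 0], [[15, -13, 5], 0.08], [[40, -30, 0], 0.12], [[40, -30, 0], 0.12], [[30, -25, 0], 0.12]]}}

```text
clock: 12.35
tool_pos: [0.6471, -0.0158, 0.1623]
orientation: [179.7, -0.5, -14.0]
force: [-0.3, 0.9, -2.2]
opening: 0.016
```

```bash
python3 v.py b1 215 170 270 160 90
```

```text
12.45 [ 0.6482 -0.0176  0.1612] [179.65  -0.5  -14.19] [-1.33  0.39 -3.29] [ 0.04   0.307 -0.008] 0.0158
```

View pics/b1.png

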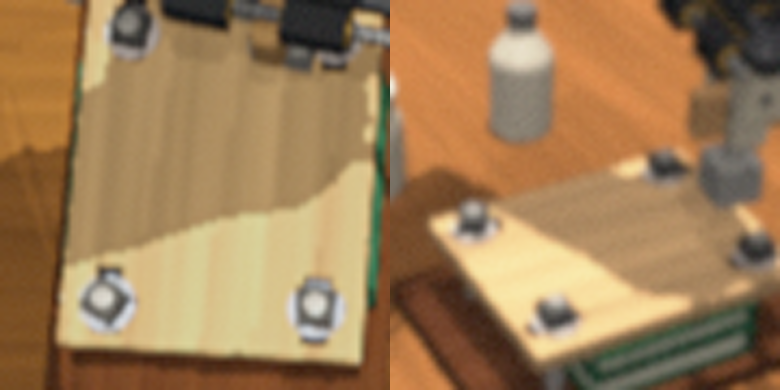

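Call:
{"fn": "move_arm", "kwargs": {"increments": [[[8, -12, 0], 0.06], [[6, -9, -5], 0.04], [[2, -2, -8], 0], [[0, 0, -5], 0], [[0, 0, 0], 0], [[0, 0, 0], 0], [[0, 0, 0], 0], [[0, 0, 0], 0]]}}

```text
clock: 13.25
tool_pos: [0.6635, -0.0411, 0.1436]
orientation: [179.6, -0.4, -8.7]
force: [0.5, -0.7, -2.0]
opening: 0.0159
```

Run:
```python
from h import *
s=snap("top");im=s["color"]
k=24;x0,y0,n=184,184,18
g=cv2.resize(im[y0:y0+n,x0:x0+n],None,fx=k,fy=k,interpolation=cv2.INTER_CUBIC)
cv2.imwrite("pics/na.png",g[:,:,::-1])
```

```text
(no output)
```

View pics/na.png

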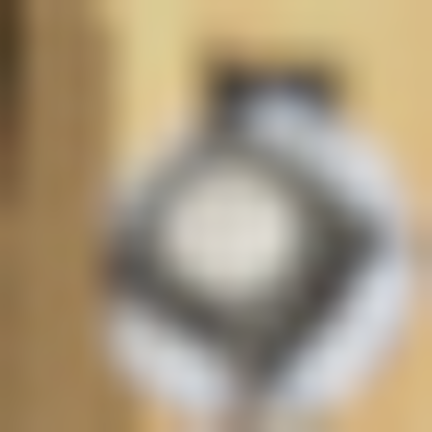

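Call:
{"fn": "move_arm", "kwargs": {"increments": [[[0, 0, -3], 0], [[0, 0, -3], 0], [[0, 0, -2], 0], [[0, 0, -2], 0], [[0, 0, -1.5], 0], [[0, 0, -1.5], 0], [[0, 0, -1.5], 0], [[0, 0, 0], 0]]}}

```text
clock: 14.1
tool_pos: [0.6637, -0.0407, 0.1282]
orientation: [179.6, -0.5, -8.7]
force: [0.4, -0.9, -2.4]
opening: 0.0159
```

Call:
{"fn": "move_arm", "kwargs": {"increments": [[[0, 0, -1.5], 0], [[0, 0, -1.5], 0], [[0, 0, -1.5], 0], [[0, 0, -1.5], 0], [[0, 0, -0.5], 0], [[0, 0, 0], -0.04], [[0, 0, 0], -0.06], [[0, 0, 0], -0.08]]}}

```text
clock: 14.9
tool_pos: [0.6634, -0.0393, 0.1208]
orientation: [179.7, -0.4, -19.2]
force: [0.2, 2.8, -2.6]
opening: 0.0159
```

```bash
python3 v.py b2 245 130 310 165 60
```

```text
15.0 [ 0.6635 -0.0393  0.1209] [179.73  -0.43 -19.16] [-0.56  2.78 -2.77] [1.415 0.207 0.036] 0.0158
```

View pics/b2.png

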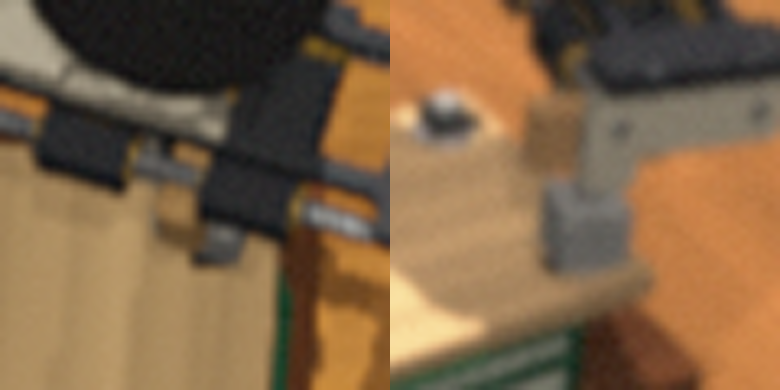

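Call:
{"fn": "move_arm", "kwargs": {"increments": [[[0, 0, 0], -0.08], [[0, 0, 0], -0.08], [[0, 0, 0], -0.08], [[0, 0, 0], -0.08], [[0, 0, 0], -0.08], [[0, 0, 0], -0.08], [[0, 0, 0], -0.05], [[0, 0, 0], 0]]}}

```text
clock: 15.8
tool_pos: [0.6638, -0.0386, 0.1208]
orientation: [179.8, -0.5, -49.4]
force: [0.4, 0.9, -2.7]
opening: 0.016
```

Call:
{"fn": "move_arm", "kwargs": {"increments": [[[0, 0, 0], 0.08], [[0, 0, 4], 0.04], [[0, 0, 10], 0], [[0, 0, 12], 0], [[0, 15, 0], 0.12], [[2, 40, 0], 0.14], [[2, 35, 0], 0.14], [[0, 16, 0], 0.14]]}}

```text
clock: 16.6
tool_pos: [0.669, 0.0662, 0.1534]
orientation: [179.7, -0.7, -10.1]
force: [-0.6, -1.1, -2.8]
opening: 0.0155
```

```bash
python3 v.py b3 245 130 290 160 80
```

```text
16.7 [0.669  0.0662 0.1535] [179.74  -0.76 -10.09] [-0.06 -0.34 -2.54] [-0.069  0.057 -0.028] 0.016
```

View pics/b3.png

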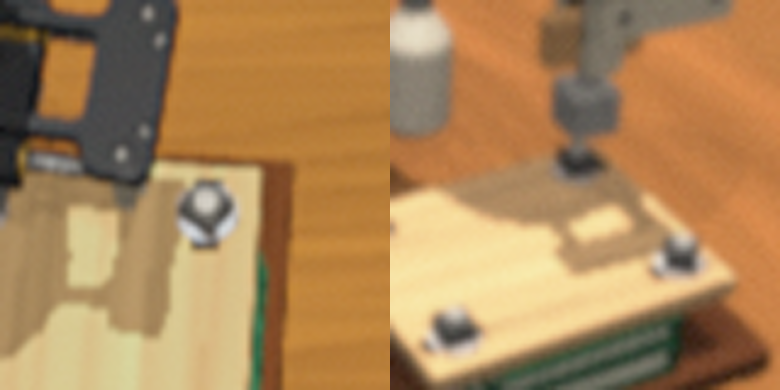

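Call:
{"fn": "move_arm", "kwargs": {"increments": [[[0, 2, -3], 0], [[0, 2, -4], 0], [[0, 0, -3], 0], [[0, 0, 0], 0], [[0, 0, 0], 0], [[0, 0, 0], 0], [[0, 0, 0], 0], [[0, 0, 0], 0]]}}

```text
clock: 17.5
tool_pos: [0.6691, 0.067, 0.1439]
orientation: [179.7, -0.8, -10.7]
force: [-0.3, -0.2, -2.5]
opening: 0.0161
```

Call:
{"fn": "move_arm", "kwargs": {"increments": [[[0, 3, 0], 0], [[0, 0, 0], 0], [[0, 0, -3], 0], [[0, 0, -3], 0], [[0, 0, -2], 0], [[0, 0, -2], 0], [[0, 0, -1.5], 0], [[0, 0, -1.5], 0]]}}

```text
clock: 18.3
tool_pos: [0.6691, 0.0705, 0.1299]
orientation: [179.7, -0.8, -10.7]
force: [-0.2, -0.1, -2.2]
opening: 0.0158
```

Call:
{"fn": "move_arm", "kwargs": {"increments": [[[0, 0, -1.5], 0], [[0, 0, -1.5], 0], [[0, 0, -1.5], 0], [[0, 0, -1.5], 0], [[0, 0, -1.5], 0], [[0, 0, -1], 0], [[0, 0, 0], -0.05], [[0, 0, 0], -0.07]]}}

```text
clock: 19.1
tool_pos: [0.669, 0.0704, 0.1203]
orientation: [179.7, -0.8, -17.7]
force: [-0.1, 0.3, -2.5]
opening: 0.0157
```

```bash
python3 v.py b4 245 130 290 160 60
```

```text
19.2 [0.669  0.0704 0.1203] [179.71  -0.77 -17.65] [-0.42  0.01 -3.14] [0.018 0.009 0.007] 0.0157
```

View pics/b4.png

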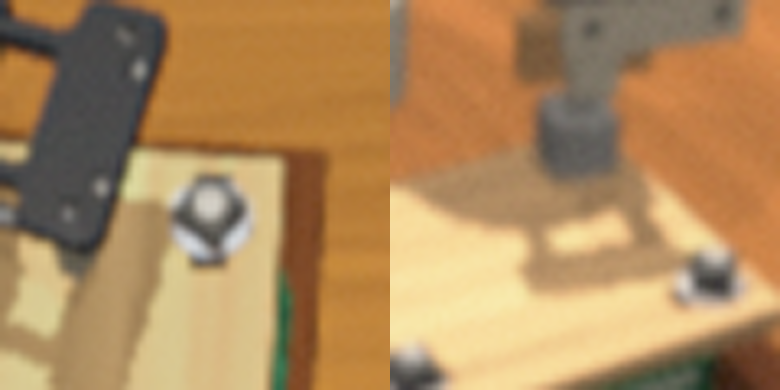

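From -17.7° to about -49°.

Call:
{"fn": "move_arm", "kwargs": {"increments": [[[0, 0, 0], -0.08], [[0, 0, 0], -0.08], [[0, 0, 0], -0.08], [[0, 0, 0], -0.08], [[0, 0, 0], -0.08], [[0, 0, 0], -0.08], [[0, 0, 0], -0.08], [[0, 0, 0], 0]]}}

```text
clock: 20.0
tool_pos: [0.669, 0.0716, 0.1202]
orientation: [179.8, -0.7, -49.9]
force: [0.1, -0.0, -1.5]
opening: 0.0157
```

Call:
{"fn": "move_arm", "kwargs": {"increments": [[[0, 0, 0], 0.08], [[0, 0, 4], 0.04], [[0, 0, 12], 0], [[0, 0, 15], 0.02], [[-30, -20, 4], 0.14], [[-40, -26, 0], 0.14], [[-40, -26, 0], 0.14], [[-30, -20, 0], 0.12]]}}

```text
clock: 20.8
tool_pos: [0.5291, -0.0204, 0.1585]
orientation: [179.8, -1.0, -8.4]
force: [-0.0, 0.6, -1.4]
opening: 0.0158
```

```bash
python3 v.py b5 220 165 270 165 100
```

```text
20.9 [ 0.5273 -0.0214  0.159 ] [179.83  -0.95  -8.54] [ 0.41  0.47 -1.85] [ 0.067 -0.191 -0.029] 0.0159
```

View pics/b5.png

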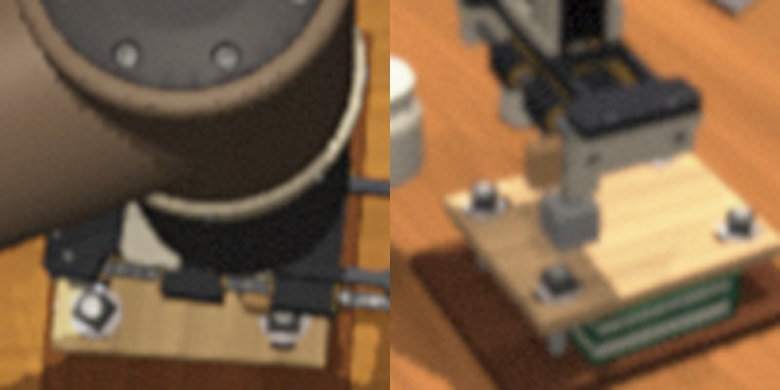

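Call:
{"fn": "move_arm", "kwargs": {"increments": [[[-7, -4, -4], 0.02], [[-4, -2, -6], 0], [[-1, 0, -4], 0], [[0, 0, -1], 0], [[0, 0, 0], 0], [[0, 0, 0], 0], [[0, 0, 0], 0], [[0, 0, 0], 0]]}}

```text
clock: 21.7
tool_pos: [0.5168, -0.0268, 0.1443]
orientation: [179.9, -1.1, -7.2]
force: [0.6, -0.2, -2.7]
opening: 0.0159
```

Call:
{"fn": "move_arm", "kwargs": {"increments": [[[-2, -1.5, 0], 0], [[0, 0, 0], 0], [[0, 0, -3], 0], [[0, 0, -3], 0], [[0, 0, -2], 0], [[0, 0, -2], 0], [[0, 0, -1.5], 0], [[0, 0, -1.5], 0]]}}

```text
clock: 22.5
tool_pos: [0.5148, -0.0284, 0.1305]
orientation: [179.9, -1.1, -7.2]
force: [-2.6, 0.4, -1.2]
opening: 0.0158
```

Call:
{"fn": "move_arm", "kwargs": {"increments": [[[0, 0, -1], 0], [[0, 0, -1], 0], [[0, 0, -1], 0], [[0, 0, -1], 0], [[0, 0, 0], 0], [[0, 0, 0], 0], [[0, 0, 0], 0], [[0, 0, 0], 0]]}}

```text
clock: 23.3
tool_pos: [0.5144, -0.0284, 0.1257]
orientation: [179.9, -1.1, -7.2]
force: [-0.4, -0.1, -3.2]
opening: 0.016
```

```bash
python3 v.py b6 240 190 262 180 60
```

```text
23.4 [ 0.5145 -0.0284  0.1257] [179.86  -1.07  -7.2 ] [-0.5   0.03 -3.34] [0.064 0.255 0.015] 0.0158
```

View pics/b6.png

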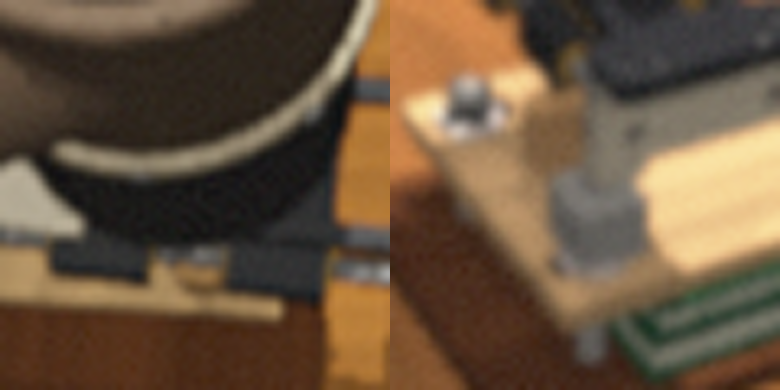

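Call:
{"fn": "move_arm", "kwargs": {"increments": [[[0, 0, -1.5], 0], [[0, 0, -1.5], 0], [[0, 0, -1.5], 0], [[0, 0, 0], -0.05], [[0, 0, 0], -0.07], [[0, 0, 0], -0.08], [[0, 0, 0], -0.08], [[0, 0, 0], -0.08]]}}

```text
clock: 24.2
tool_pos: [0.5136, -0.0265, 0.1202]
orientation: [180.0, -1.0, -28.5]
force: [-0.4, 0.5, -1.0]
opening: 0.0158
```

```bash
python3 v.py b7 240 190 262 180 60
```

```text
24.3 [ 0.5136 -0.0265  0.1202] [180.    -0.97 -28.41] [-0.07  1.12 -1.13] [ 0.452  0.351 -0.007] 0.0158
```

Call:
{"fn": "move_arm", "kwargs": {"increments": [[[0, 0, 0], -0.08], [[0, 0, 0], -0.08], [[0, 0, 0], -0.08], [[0, 0, 0], -0.08], [[0, 0, 0], -0.05], [[0, 0, 0], 0], [[0, 0, 0], 0], [[0, 0, 0], 0]]}}

```text
clock: 25.1
tool_pos: [0.514, -0.026, 0.1202]
orientation: [-179.9, -1.0, -49.2]
force: [-0.6, 0.2, -0.9]
opening: 0.0158
```

```bash
python3 v.py b8 220 165 262 180 110
```

```text
25.2 [ 0.514  -0.026   0.1202] [-179.95   -0.97  -49.21] [-0.27  0.52 -1.18] [0.364 0.483 0.072] 0.0158
```

View pics/b8.png

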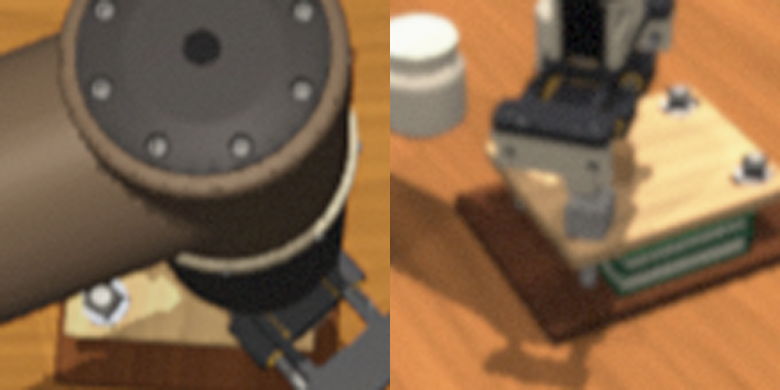

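Round 1 is done: all four nuts are at about 0.6 rad. The key is still on d, so round 2 starts there, then goes d→b and a→c, which is still crosswise.

Call:
{"fn": "move_arm", "kwargs": {"increments": [[[0, 0, 0], -0.08], [[0, 0, 0], -0.08], [[0, 0, 0], -0.08], [[0, 0, 0], -0.08], [[0, 0, 0], -0.07], [[0, 0, 0], -0.05], [[0, 0, 0], -0.04], [[0, 0, 0], 0]]}}

```text
clock: 26.0
tool_pos: [0.5146, -0.0256, 0.1202]
orientation: [-179.9, -1.0, -77.4]
force: [-1.1, 1.5, -1.3]
opening: 0.016
```

```bash
python3 v.py b9 220 165 262 180 110
```

```text
26.1 [ 0.5146 -0.0256  0.1202] [-179.86   -0.97  -77.27] [-0.91  0.42 -0.1 ] [0.453 0.436 0.046] 0.016
```

Call:
{"fn": "move_arm", "kwargs": {"increments": [[[0, 0, 0], -0.02], [[0, 0, 0], -0.02], [[0, 0, 0], -0.02], [[0, 0, 0], -0.01], [[0, 0, 0], 0], [[0, 0, 0], 0], [[0, 0, 0], 0], [[0, 0, 0], 0]]}}

```text
clock: 26.9
tool_pos: [0.5147, -0.0256, 0.1202]
orientation: [-179.8, -1.0, -81.5]
force: [-1.6, 0.9, -1.0]
opening: 0.0155
```

```bash
python3 v.py b10 220 165 262 180 110
```

```text
27.0 [ 0.5147 -0.0256  0.1202] [-179.84   -0.97  -81.46] [ 0.59  0.82 -1.04] [0.439 0.372 0.13 ] 0.0161
```

Call:
{"fn": "move_arm", "kwargs": {"increments": [[[0, 0, 0], -0.01], [[0, 0, 0], -0.01], [[0, 0, 0], -0.01], [[0, 0, 0], 0], [[0, 0, 0], 0], [[0, 0, 0], 0], [[0, 0, 0], 0], [[0, 0, 0], 0]]}}

```text
clock: 27.8
tool_pos: [0.5148, -0.0255, 0.1202]
orientation: [-179.8, -1.0, -83.3]
force: [-1.2, 0.4, -1.7]
opening: 0.0159
```

```bash
python3 v.py b11 220 165 262 180 110
```

```text
27.9 [ 0.5148 -0.0255  0.1202] [-179.84   -0.97  -83.33] [-0.28  0.53 -1.43] [0.502 0.303 0.066] 0.0159
```

Call:
{"fn": "move_arm", "kwargs": {"increments": [[[0, 0, 0], 0.08], [[0, 0, 4], 0.04], [[0, 0, 12], 0.02], [[0, 0, 15], 0.06], [[30, 20, 4], 0.14], [[40, 26, 0], 0.14], [[40, 26, 0], 0.14], [[30, 18, 0], 0.12]]}}

```text
clock: 28.7
tool_pos: [0.6563, 0.0645, 0.1619]
orientation: [-179.7, -1.1, -39.8]
force: [-0.8, -0.5, -2.1]
opening: 0.0156
```

```bash
python3 v.py c1 220 170 270 165 110
python3 - <<'E'
from h import *
s=snap("top");im=s["color"]
k=20;o=[]
for x0,y0 in((184,184),(233,186),(238,122)):
    o.append(cv2.resize(im[y0:y0+18,x0:x0+18],(260,260),interpolation=cv2.INTER_CUBIC))
cv2.imwrite("pics/n2.png",np.hstack(o)[:,:,::-1])
E
```

```text
28.8 [0.6577 0.0653 0.1609] [-179.73   -1.16  -39.78] [-1.8  -1.31 -3.44] [ 0.012  0.341 -0.014] 0.0155
```

View pics/c1.png

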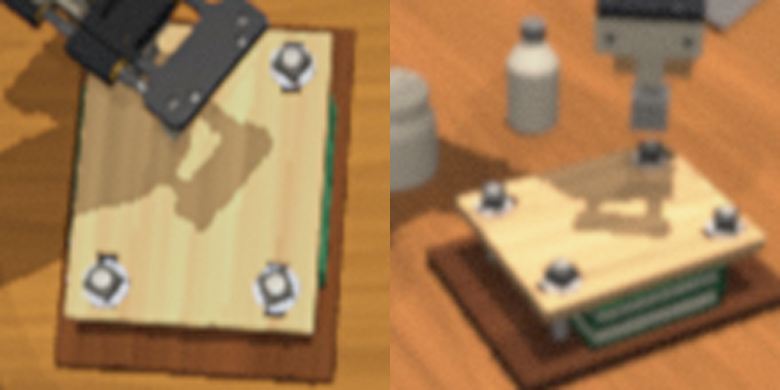

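View pics/n2.png

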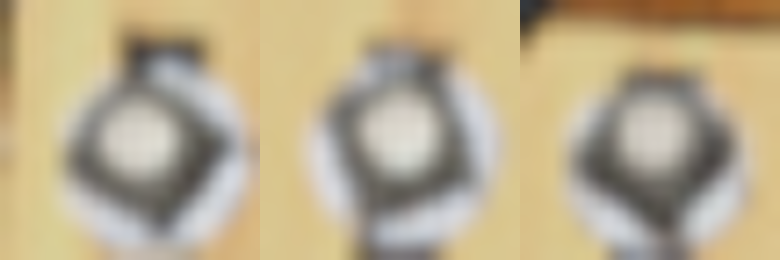

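Call:
{"fn": "move_arm", "kwargs": {"increments": [[[6, 3, -5], 0], [[4, 2, -6], 0], [[1, 0, -5], 0], [[0, 0, -1], 0], [[0, 0, 0], 0], [[0, 0, 0], 0], [[0, 0, 0], 0], [[0, 0, 0], 0]]}}

```text
clock: 29.65
tool_pos: [0.6648, 0.0674, 0.1435]
orientation: [-179.8, -1.1, -40.3]
force: [-0.2, -1.2, -2.2]
opening: 0.0157
```

Call:
{"fn": "move_arm", "kwargs": {"increments": [[[4, 3.5, 0], 0], [[0, 0, 0], 0], [[0, 0, -3], 0], [[0, 0, -3], 0], [[0, 0, -2], 0], [[0, 0, -2], 0], [[0, 0, -1.5], 0], [[0, 0, -1.5], 0]]}}

```text
clock: 30.45
tool_pos: [0.6693, 0.0714, 0.1297]
orientation: [-179.8, -1.1, -40.3]
force: [0.8, 0.1, -1.8]
opening: 0.0161
```

Call:
{"fn": "move_arm", "kwargs": {"increments": [[[0, 0, -1.5], 0], [[0, 0, -1.5], 0], [[0, 0, -1.5], 0], [[0, 0, -1.5], 0], [[0, 0, -1.5], 0], [[0, 0, -1], 0], [[0, 0, 0], -0.05], [[0, 0, 0], -0.07]]}}

```text
clock: 31.25
tool_pos: [0.6689, 0.0713, 0.1201]
orientation: [-179.8, -1.0, -47.3]
force: [-1.1, 0.6, -1.5]
opening: 0.0161
```

```bash
python3 v.py c2 245 130 290 160 60
```

```text
31.35 [0.6689 0.0714 0.1201] [-179.84   -1.04  -47.28] [-1.07  0.62 -2.23] [0.282 0.438 0.017] 0.0159
```

View pics/c2.png

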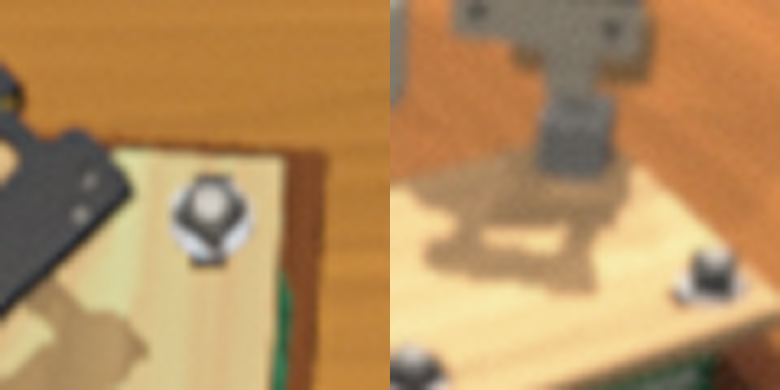

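From -47.3° to about -82°.

Call:
{"fn": "move_arm", "kwargs": {"increments": [[[0, 0, 0], -0.08], [[0, 0, 0], -0.08], [[0, 0, 0], -0.08], [[0, 0, 0], -0.08], [[0, 0, 0], -0.08], [[0, 0, 0], -0.08], [[0, 0, 0], -0.06], [[0, 0, 0], -0.05]]}}

```text
clock: 32.15
tool_pos: [0.6694, 0.0721, 0.12]
orientation: [-179.8, -1.0, -81.2]
force: [-0.8, -0.1, -1.6]
opening: 0.016
```

```bash
python3 v.py c3 245 130 290 160 60
```

```text
32.25 [0.6694 0.0721 0.12  ] [-179.75   -1.04  -81.17] [-0.1  -0.05 -1.97] [0.159 0.065 0.039] 0.0157
```

Call:
{"fn": "move_arm", "kwargs": {"increments": [[[0, 0, 0], -0.01], [[0, 0, 0], -0.01], [[0, 0, 0], -0.01], [[0, 0, 0], -0.01], [[0, 0, 0], -0.01], [[0, 0, 0], -0.01], [[0, 0, 0], -0.01], [[0, 0, 0], -0.01]]}}

```text
clock: 33.05
tool_pos: [0.6696, 0.0721, 0.12]
orientation: [-179.7, -1.0, -85.7]
force: [0.3, -0.5, -2.4]
opening: 0.0158
```

```bash
python3 v.py c4 245 130 290 160 60
```

```text
33.15 [0.6696 0.0721 0.12  ] [-179.73   -1.04  -85.67] [ 0.14 -0.19 -1.91] [0.193 0.05  0.164] 0.0159
```

Call:
{"fn": "move_arm", "kwargs": {"increments": [[[0, 0, 0], 0], [[0, 0, 0], 0], [[0, 0, 0], 0], [[0, 0, 0], -0.01], [[0, 0, 0], -0.01], [[0, 0, 0], -0.01], [[0, 0, 0], -0.01], [[0, 0, 0], -0.01]]}}

```text
clock: 33.95
tool_pos: [0.6696, 0.0722, 0.12]
orientation: [-179.7, -1.0, -88.7]
force: [0.1, -0.5, -2.8]
opening: 0.0157
```

```bash
python3 v.py c5 245 130 290 160 60; python3 -c "
from plant import ctrl
o=ctrl.get_obs();print(o['moment'],o['tau'][5],o['joint_pos'])"
```

```text
34.05 [0.6697 0.0722 0.12  ] [-179.73   -1.05  -88.67] [-0.31  1.17 -3.53] [ 0.178 -0.007  0.38 ] 0.0161
[ 0.17790347 -0.00682892  0.37977091] -0.5950803123414516 [ 23.32360506  24.77844334  -7.94685503   1.27385235 -57.42390604
 -22.68223634]
```

Call:
{"fn": "move_arm", "kwargs": {"increments": [[[0, 0, 0], 0.08], [[0, 0, 0], 0.08], [[0, 0, 10], 0.05], [[0, 0, 15], 0.1], [[-25, 2, 5], 0.14], [[-40, 3, 0], 0.14], [[-45, 3, 0], 0.14], [[-28, 2, 0], 0.14]]}}

```text
clock: 34.85
tool_pos: [0.5305, 0.0813, 0.1491]
orientation: [-179.8, -1.1, -37.4]
force: [0.3, 0.2, -1.7]
opening: 0.0156
```

```bash
python3 v.py d1 220 165 270 165 110
```

```text
34.95 [0.5296 0.0814 0.1497] [-179.73   -1.1   -37.44] [ 1.31 -0.28 -2.18] [ 0.094 -0.138 -0.004] 0.0158
```

View pics/d1.png

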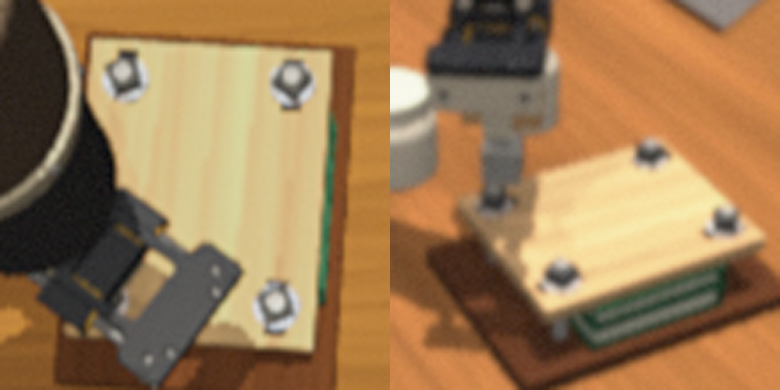

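```bash
cat > nutang.py <<'E'
from h import *
import sys
im=snap("top")["color"];k=24;o=[]
for nm,(cx,cy) in {"a":(193.2,193.1),"b":(199.1,129.6),"c":(246.8,130.6),"d":(242.3,194.6)}.items():
    if nm not in sys.argv[2]:continue
    x0,y0=int(cx)-8,int(cy)-8
    g=cv2.resize(im[y0:y0+18,x0:x0+18],None,fx=k,fy=k,interpolation=cv2.INTER_CUBIC)
    gr=cv2.cvtColor(g,cv2.COLOR_RGB2GRAY);r=[]
    vis=g.copy()
    for th in(110,120,130,140):
        m=(gr<th).astype(np.uint8)
        c=cv2.findContours(m,cv2.RETR_EXTERNAL,cv2.CHAIN_APPROX_NONE)[0]
        c=[q for q in c if cv2.boundingRect(q)[2]<300 and cv2.contourArea(q)>0]
        # restrict to within 5.8px of centre to drop the slot
        q=max(c,key=cv2.contourArea);ctr=np.array([(cx-x0+.5)*k,(cy-y0+.8)*k])
        q=q[np.linalg.norm(q[:,0]-ctr,axis=1)<6.3*k]
        b=cv2.minAreaRect(q);r.append((round(b[2],1),tuple(round(v/k,1) for v in b[1])))
        cv2.polylines(vis,[cv2.boxPoints(b).astype(int)],True,(255,0,0),1)
    print(nm,r);o.append(cv2.resize(vis,(260,260)))
cv2.imwrite(f"pics/{sys.argv[1]}.png",np.hstack(o)[:,:,::-1])
E
python3 nutang.py n3 bcd
```

```text
b [(67.7, (4.1, 7.1)), (83.2, (12.2, 7.4)), (69.6, (11.7, 9.3)), (69.1, (12.0, 9.6))]
c [(38.3, (7.8, 8.0)), (37.3, (8.2, 8.4)), (37.1, (8.5, 8.7)), (36.5, (9.3, 10.2))]
d [(86.1, (3.8, 7.4)), (75.0, (7.8, 7.6)), (70.7, (8.4, 8.0)), (71.4, (10.4, 8.9))]
```

View pics/n3.png

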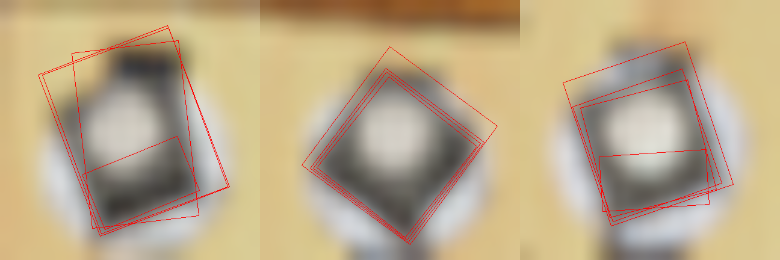

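Call:
{"fn": "move_arm", "kwargs": {"increments": [[[-5, 1, -2], 0], [[-3, 1, -3], 0], [[0, 0, -2], 0], [[0, 0, 0], 0], [[0, 0, 0], 0], [[0, 0, 0], 0], [[0, 0, 0], 0], [[0, 0, 0], 0]]}}

```text
clock: 35.8
tool_pos: [0.5262, 0.0841, 0.1419]
orientation: [-179.7, -1.2, -38.0]
force: [0.2, -0.3, -3.0]
opening: 0.016
```

Call:
{"fn": "move_arm", "kwargs": {"increments": [[[-3, -0.5, 0], 0], [[-3, 0, 0], 0], [[0, 0, 0], 0], [[0, 0, -3], 0], [[0, 0, -2], 0], [[0, 0, -2], 0], [[0, 0, -1.5], 0], [[0, 0, -1.5], 0]]}}

```text
clock: 36.6
tool_pos: [0.5197, 0.0836, 0.1313]
orientation: [-179.7, -1.2, -38.0]
force: [-0.1, -0.1, -2.3]
opening: 0.0157
```

Call:
{"fn": "move_arm", "kwargs": {"increments": [[[0, 0, -1.5], 0], [[0, 0, -1.5], 0], [[0, 0, -1.5], 0], [[0, 0, -2], 0], [[0, 0, -2], 0], [[0, 0, -1.5], 0], [[0, 0, -1], 0], [[0, 0, 0], -0.06]]}}

```text
clock: 37.4
tool_pos: [0.52, 0.0835, 0.1194]
orientation: [-179.7, -1.2, -41.4]
force: [0.0, -1.1, -1.5]
opening: 0.0158
```

```bash
python3 v.py d2 200 190 245 165 60
```

```text
37.5 [0.52   0.0836 0.1194] [-179.66   -1.23  -41.48] [-0.77  0.08 -0.71] [-0.02   0.193  0.036] 0.0161
```

View pics/d2.png

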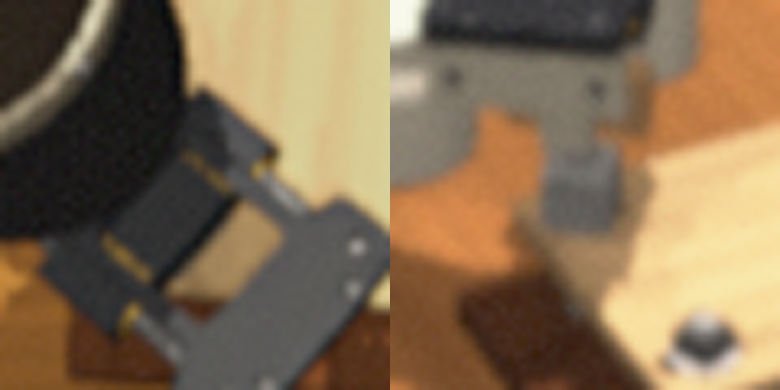

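Call:
{"fn": "move_arm", "kwargs": {"increments": [[[0, 0, 1], -0.08], [[0, 0, 0], -0.09], [[0, 0, 0], -0.09], [[0, 0, 0], -0.09], [[0, 0, 0], -0.09], [[0, 0, 0], -0.09], [[0, 0, 0], -0.09], [[0, 0, 0], -0.07]]}}

```text
clock: 38.3
tool_pos: [0.5202, 0.0845, 0.1201]
orientation: [-179.6, -1.2, -81.6]
force: [0.6, 0.1, -2.7]
opening: 0.0161
```

```bash
python3 v.py d3 200 190 245 165 60
```

```text
38.4 [0.5202 0.0846 0.1201] [-179.57   -1.16  -81.51] [ 0.61 -0.67 -1.83] [ 0.061 -0.114  0.066] 0.0156
```

Now to about -86° in small steps.

Call:
{"fn": "move_arm", "kwargs": {"increments": [[[0, 0, 0], -0.01], [[0, 0, 0], -0.01], [[0, 0, 0], -0.01], [[0, 0, 0], -0.01], [[0, 0, 0], -0.01], [[0, 0, 0], -0.01], [[0, 0, 0], -0.01], [[0, 0, 0], -0.01]]}}

```text
clock: 39.2
tool_pos: [0.5203, 0.0846, 0.1201]
orientation: [-179.5, -1.2, -86.0]
force: [-0.3, -0.0, -2.6]
opening: 0.0157
```

```bash
python3 v.py d4 200 190 245 165 60
```

```text
39.3 [0.5203 0.0846 0.1201] [-179.54   -1.15  -85.95] [ 0.4  -0.7  -2.21] [ 0.041 -0.201  0.149] 0.0156
```

Call:
{"fn": "move_arm", "kwargs": {"increments": [[[0, 0, 0], 0], [[0, 0, 0], 0], [[0, 0, 0], 0], [[0, 0, 0], 0], [[0, 0, 0], 0], [[0, 0, 0], -0.01], [[0, 0, 0], -0.01], [[0, 0, 0], -0.01]]}}

```text
clock: 40.1
tool_pos: [0.5203, 0.0846, 0.1201]
orientation: [-179.5, -1.2, -87.7]
force: [1.3, 0.1, -3.3]
opening: 0.0161
```

```bash
python3 v.py d5 200 190 245 165 60
```

```text
40.2 [0.5204 0.0846 0.1201] [-179.54   -1.16  -87.72] [ 1.21 -0.09 -2.19] [ 0.066 -0.165  0.418] 0.0156
```

Call:
{"fn": "move_arm", "kwargs": {"increments": [[[0, 0, 0], 0.08], [[0, 0, 0], 0.08], [[0, 0, 10], 0.04], [[0, 0, 15], 0.1], [[30, -26, 5], 0.14], [[38, -32, 0], 0.14], [[38, -32, 0], 0.14], [[28, -25, 0], 0.12]]}}

```text
clock: 41.0
tool_pos: [0.6515, -0.0277, 0.1521]
orientation: [-179.6, -1.2, -38.4]
force: [0.2, 1.5, -2.6]
opening: 0.0155
```

```bash
python3 v.py e1 220 165 280 165 110; python3 nutang.py n4 abd
```

```text
41.1 [ 0.6525 -0.0293  0.1511] [-179.62   -1.17  -38.59] [-0.83  0.31 -3.75] [0.01  0.328 0.012] 0.0158
a [(12.2, (7.3, 11.8)), (78.7, (11.5, 8.1)), (78.1, (11.8, 8.5)), (76.5, (11.9, 9.0))]
b [(82.4, (12.0, 7.6)), (82.5, (12.3, 8.0)), (72.0, (12.0, 9.7)), (70.9, (12.1, 10.0))]
d [(84.3, (3.7, 7.3)), (76.0, (5.4, 7.6)), (70.9, (8.4, 8.0)), (71.6, (10.5, 8.9))]
```

View pics/e1.png

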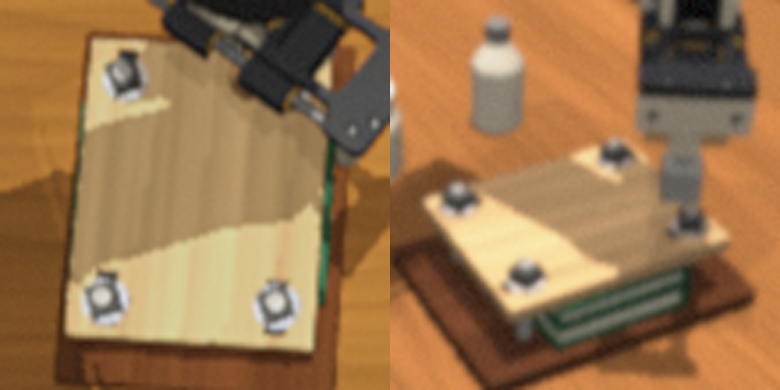

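View pics/n4.png

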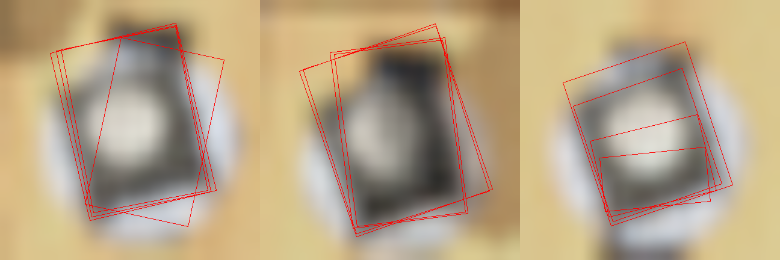

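Call:
{"fn": "move_arm", "kwargs": {"increments": [[[6, -5, -2], 0], [[5, -4, -3], 0], [[1, 0, -3], 0], [[0, 0, 0], 0], [[0, 0, 0], 0], [[0, 0, 0], 0], [[0, 0, 0], 0], [[0, 0, 0], 0]]}}

```text
clock: 41.95
tool_pos: [0.6609, -0.035, 0.1421]
orientation: [-179.7, -1.0, -38.9]
force: [-0.2, -0.9, -2.6]
opening: 0.0156
```

Call:
{"fn": "move_arm", "kwargs": {"increments": [[[3, -3.5, 0], 0], [[0, 0, 0], 0], [[0, 0, -3], 0], [[0, 0, -3], 0], [[0, 0, -2], 0], [[0, 0, -1.5], 0], [[0, 0, -1.5], 0], [[0, 0, 0], 0]]}}

```text
clock: 42.75
tool_pos: [0.6639, -0.0388, 0.1301]
orientation: [-179.7, -1.0, -38.9]
force: [0.0, 0.9, -1.4]
opening: 0.0163
```

Call:
{"fn": "move_arm", "kwargs": {"increments": [[[0, 0, -1.5], 0], [[0, 0, -1.5], 0], [[0, 0, -1.5], 0], [[0, 0, -1.5], 0], [[0, 0, -1.5], 0], [[0, 0, -1], 0], [[0, 0, 0], -0.05], [[0, 0, 0], -0.08]]}}

```text
clock: 43.55
tool_pos: [0.6638, -0.0387, 0.1208]
orientation: [-179.7, -1.0, -46.5]
force: [-3.2, 1.3, -1.8]
opening: 0.0157
```

```bash
python3 v.py e2 240 140 300 170 60
```

```text
43.65 [ 0.6638 -0.0387  0.1207] [-179.68   -0.96  -46.45] [-0.15  0.92 -1.99] [0.259 0.458 0.04 ] 0.016
```

View pics/e2.png

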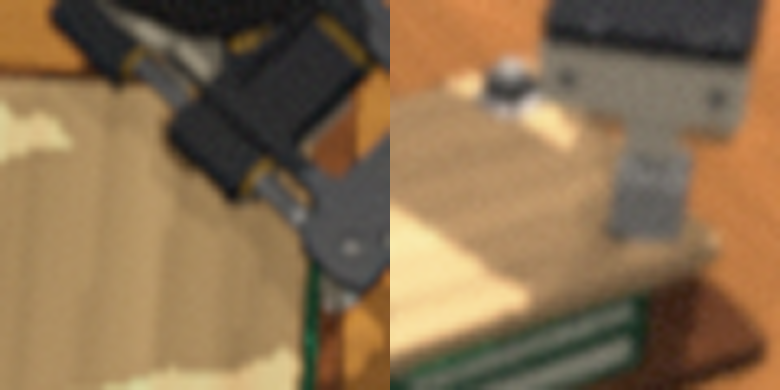

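Call:
{"fn": "move_arm", "kwargs": {"increments": [[[0, 0, 0], -0.08], [[0, 0, 0], -0.09], [[0, 0, 0], -0.09], [[0, 0, 0], -0.09], [[0, 0, 0], -0.09], [[0, 0, 0], -0.08], [[0, 0, 0], -0.05], [[0, 0, 0], -0.03]]}}

```text
clock: 44.45
tool_pos: [0.6641, -0.0379, 0.1206]
orientation: [-179.6, -1.0, -80.9]
force: [-0.0, -0.8, -3.1]
opening: 0.0157
```

Call:
{"fn": "move_arm", "kwargs": {"increments": [[[0, 0, 0], -0.01], [[0, 0, 0], -0.01], [[0, 0, 0], -0.01], [[0, 0, 0], -0.01], [[0, 0, 0], -0.01], [[0, 0, 0], -0.01], [[0, 0, 0], -0.01], [[0, 0, 0], -0.01]]}}

```text
clock: 45.25
tool_pos: [0.6642, -0.0379, 0.1206]
orientation: [-179.6, -1.0, -85.4]
force: [-0.2, 0.2, -2.9]
opening: 0.0159
```

```bash
python3 v.py e3 240 140 300 170 60
```

```text
45.35 [ 0.6643 -0.0379  0.1206] [-179.61   -0.96  -85.4 ] [-0.57 -0.39 -1.71] [0.202 0.091 0.05 ] 0.0158
```

Call:
{"fn": "move_arm", "kwargs": {"increments": [[[0, 0, 0], 0], [[0, 0, 0], 0], [[0, 0, 0], -0.01], [[0, 0, 0], -0.01], [[0, 0, 0], -0.01], [[0, 0, 0], -0.01], [[0, 0, 0], 0], [[0, 0, 0], 0]]}}

```text
clock: 46.15
tool_pos: [0.6643, -0.0379, 0.1206]
orientation: [-179.6, -1.0, -87.8]
force: [0.2, -0.3, -2.5]
opening: 0.0157
```

```bash
python3 v.py e4 240 140 300 170 60
```

```text
46.25 [ 0.6643 -0.0379  0.1206] [-179.61   -0.97  -87.83] [-0.75 -0.46 -2.23] [0.123 0.087 0.307] 0.0158
```

c reached the stop. Nut d was left about 2° short of where the stop was felt on the other three, so I go back and check it by feel.

Call:
{"fn": "move_arm", "kwargs": {"increments": [[[0, 0, 0], 0.08], [[0, 0, 0], 0.06], [[0, 0, 10], 0.04], [[0, 0, 15], 0.03], [[-28, 2, 3], 0], [[-42, 4, 0], 0], [[-42, 4, 0], 0], [[-28, 2, 0], 0]]}}

```text
clock: 47.05
tool_pos: [0.5235, -0.0264, 0.1478]
orientation: [-179.6, -1.0, -75.6]
force: [0.8, 0.6, -1.5]
opening: 0.0159
```

```bash
python3 v.py f1 220 165 270 165 110; python3 nutang.py n5 abc
```

```text
47.15 [ 0.5223 -0.0264  0.1483] [-179.56   -0.95  -75.56] [ 1.18  0.31 -2.36] [ 0.155 -0.189 -0.007] 0.0155Traceback (most recent call last):
  File "nutang.py", line 15, in <module>
    q=max(c,key=cv2.contourArea);ctr=np.array([(cx-x0+.5)*k,(cy-y0+.8)*k])
ValueError: max() iterable argument is empty
```

Call:
{"fn": "move_arm", "kwargs": {"increments": [[[-5, 0, -2], 0], [[-2, 1, -3], 0], [[0, 0, -1], 0], [[0, 0, 0], 0], [[0, 0, 0], 0], [[0, 0, 0], 0], [[0, 0, 0], 0], [[0, 0, 0], 0]]}}

```text
clock: 48.0
tool_pos: [0.5205, -0.0251, 0.1417]
orientation: [-179.4, -1.0, -75.6]
force: [0.1, 0.6, -2.3]
opening: 0.0161
```

Call:
{"fn": "move_arm", "kwargs": {"increments": [[[-3, 0, 0], 0], [[-2.5, 0, 0], 0], [[0, 0, 0], 0], [[0, 0, -3], 0], [[0, 0, -2], 0], [[0, 0, -2], 0], [[0, 0, -1.5], 0], [[0, 0, -1.5], 0]]}}

```text
clock: 48.8
tool_pos: [0.5145, -0.0251, 0.1312]
orientation: [-179.4, -1.0, -75.6]
force: [-0.5, -0.7, -2.2]
opening: 0.0158
```

Call:
{"fn": "move_arm", "kwargs": {"increments": [[[0, 0, -1.5], 0], [[0, 0, -1.5], 0], [[0, 0, -1.5], 0], [[0, 0, -1.5], 0], [[0, 0, -1.5], 0], [[0, 0, -1.5], 0], [[0, 0, -1], -0.04], [[0, 0, 0], -0.06]]}}

```text
clock: 49.6
tool_pos: [0.5145, -0.0252, 0.1199]
orientation: [-179.4, -1.0, -81.4]
force: [0.8, -2.3, -2.8]
opening: 0.0159
```

```bash
python3 v.py f2 230 170 262 180 60
```

```text
49.7 [ 0.5145 -0.0253  0.12  ] [-179.43   -1.04  -81.39] [ 0.14 -0.47 -3.17] [-0.311  0.027  0.056] 0.0157
```

View pics/f2.png

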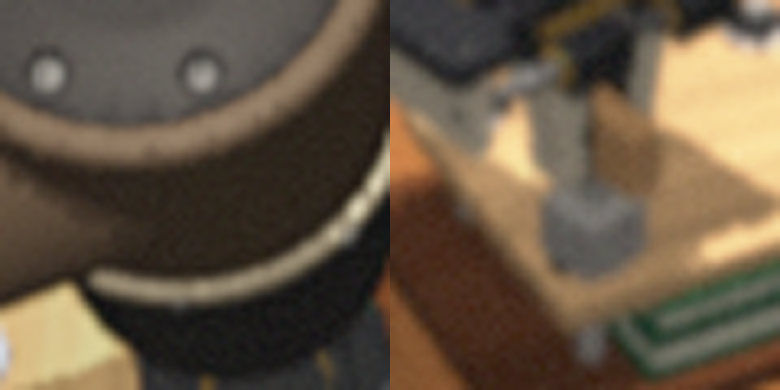

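Call:
{"fn": "move_arm", "kwargs": {"increments": [[[0, 0, 0], -0.02], [[0, 0, 0], -0.02], [[0, 0, 0], -0.015], [[0, 0, 0], -0.01], [[0, 0, 0], -0.01], [[0, 0, 0], -0.01], [[0, 0, 0], -0.01], [[0, 0, 0], -0.01]]}}

```text
clock: 50.5
tool_pos: [0.5146, -0.0254, 0.12]
orientation: [-179.4, -1.1, -87.6]
force: [0.5, -0.9, -2.9]
opening: 0.0158
```

```bash
python3 v.py f3 230 170 262 180 60
```

```text
50.6 [ 0.5146 -0.0253  0.12  ] [-179.42   -1.05  -87.57] [ 1.06  0.08 -2.74] [-0.177 -0.111  0.297] 0.016
```

All four nuts now felt at the stop. Returning the key to the stand, with the socket square to the pocket at yaw about -69°.

Call:
{"fn": "move_arm", "kwargs": {"increments": [[[0, 0, 0], 0.08], [[0, 0, 0], 0.06], [[0, 0, 10], 0.04], [[0, 0, 15], 0.04], [[0, -20, 5], 0.04], [[-1, -40, 0], 0.03], [[-1, -45, 0], 0.02], [[-1, -45, 0], 0]]}}

```text
clock: 51.4
tool_pos: [0.5125, -0.1742, 0.1519]
orientation: [-179.2, -1.0, -68.7]
force: [1.0, 0.3, -2.2]
opening: 0.0158
```

```bash
python3 v.py g1 220 165 270 165 110
```

```text
51.5 [ 0.5118 -0.1772  0.1514] [-179.33   -1.    -69.08] [-1.36  1.42 -2.47] [0.18  0.125 0.006] 0.0158
```

View pics/g1.png

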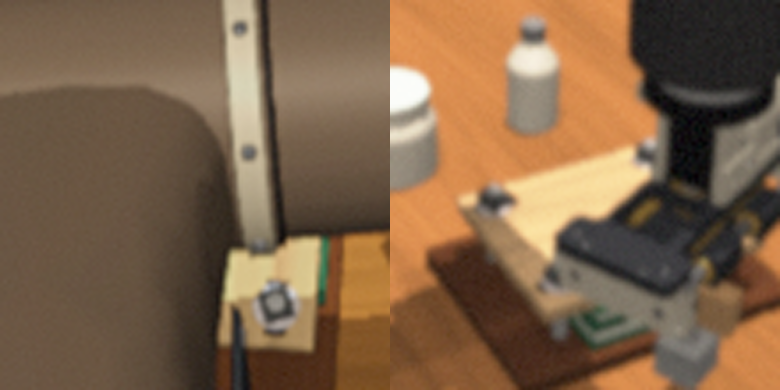

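Call:
{"fn": "move_arm", "kwargs": {"increments": [[[-1, -40, 0], 0], [[-1, -35, 0], 0], [[-1, -22, -10], 0], [[0, -8, -15], 0], [[0, 0, -15], 0], [[0, 0, -5], 0], [[0, 0, 0], 0], [[0, 0, 0], 0]]}}

```text
clock: 52.3
tool_pos: [0.5094, -0.2857, 0.1056]
orientation: [-179.2, -1.0, -69.3]
force: [0.1, -0.2, -2.0]
opening: 0.0156
```

```bash
python3 v.py g2 355 195 322 250 80
```

```text
52.4 [ 0.5097 -0.2857  0.1059] [-179.13   -1.    -69.32] [ 0.43  0.31 -1.98] [0.13  0.041 0.026] 0.0161
```

View pics/g2.png

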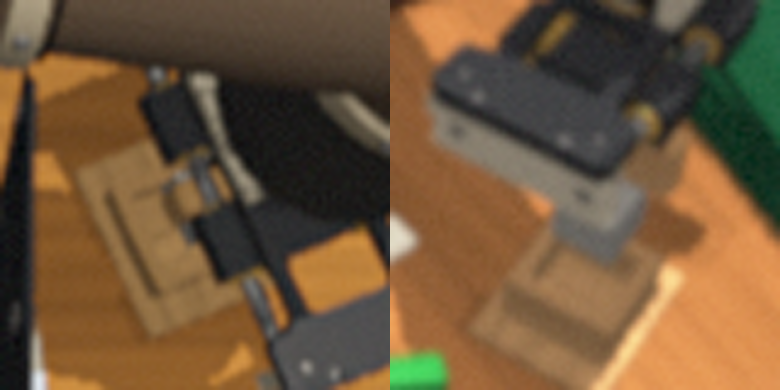

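Run:
```python
from h import *
import pickle
s=pickle.load(open("S.pkl","rb"))["side"]
for z,c in((.06,(.5107,-.2887)),):
  y=np.radians(-69.3)
  for a,b in((1,1),(1,-1),(-1,-1),(-1,1)):
    p=np.array([c[0]+.0156*(a*np.cos(y)-b*np.sin(y)),c[1]+.0156*(a*np.sin(y)+b*np.cos(y)),z]);u=proj(s,p);print(p.round(4),u.round(1),((u+.5-[282,210])*4.875+[390,0]).round())
```

```text
[ 0.5308 -0.2978  0.06  ] [334.1 255.5] [646. 224.]
[ 0.5016 -0.3088  0.06  ] [327.5 264.3] [614. 267.]
[ 0.4906 -0.2796  0.06  ] [315.2 257.6] [554. 234.]
[ 0.5198 -0.2686  0.06  ] [321.9 249.1] [587. 193.]
```

Call:
{"fn": "move_arm", "kwargs": {"increments": [[[-1, 1, -5], 0], [[-0.5, 0.5, -8], 0], [[0, 0, -6], 0], [[0, 0, -5], 0], [[0, 0, -3], 0], [[0, 0, -3], 0], [[0, 0, 0], 0], [[0, 0, 0], 0]]}}

```text
clock: 53.2
tool_pos: [0.5089, -0.2835, 0.0745]
orientation: [-179.0, -1.1, -69.2]
force: [0.3, 0.7, -1.5]
opening: 0.0158
```

```bash
python3 v.py g3 355 195 322 250 80
```

```text
53.3 [ 0.5089 -0.2834  0.0746] [-179.02   -1.06  -69.25] [-0.12 -0.8  -2.88] [0.054 0.047 0.019] 0.0159
```

View pics/g3.png

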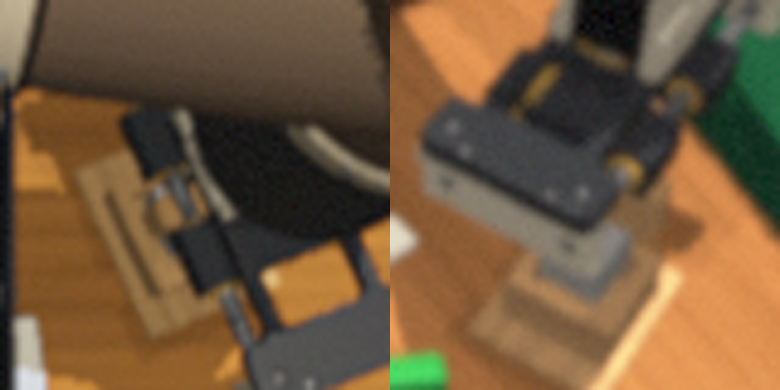

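The side view shows the socket over the pocket (≈(585,260) in the crop) with no contact force. Lowering further.

Call:
{"fn": "move_arm", "kwargs": {"increments": [[[0, 0, -3], 0], [[0, 0, -3], 0], [[0, 0, -3], 0], [[0, 0, -2.5], 0], [[0, 0, -2], 0], [[0, 0, -1.5], 0], [[0, 0, -1.5], 0], [[0, 0, 0], 0]]}}

```text
clock: 54.1
tool_pos: [0.5091, -0.2835, 0.0569]
orientation: [-179.0, -1.1, -69.3]
force: [0.3, -0.0, -1.9]
opening: 0.0155
```

Call:
{"fn": "move_arm", "kwargs": {"increments": [[[0, 0, -1], 0], [[0, 0, -1], 0], [[0, 0, -1], 0], [[0, 0, -0.5], 0], [[0, 0, 0], 0], [[0, 0, 0], 0], [[0, 0, 0], 0], [[0, 0, 0], 0]]}}

```text
clock: 54.9
tool_pos: [0.5096, -0.2837, 0.0541]
orientation: [-178.9, -1.1, -69.2]
force: [-1.0, 0.7, -0.6]
opening: 0.0158
```

```bash
python3 v.py g4 355 195 322 250 80
```

```text
55.0 [ 0.5096 -0.2837  0.0541] [-178.94   -1.13  -69.23] [-0.26  0.1  -0.57] [ 0.172  0.29  -0.009] 0.0158
```

View pics/g4.png

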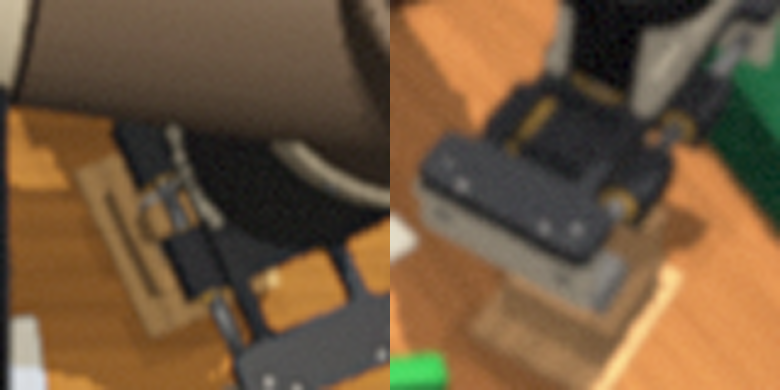

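Weight is carried by the floor, at the same height as when it was picked up. Releasing.

Call:
{"fn": "move_arm", "kwargs": {"increments": [[[0, 0, 0], 0], [[0, 0, 0], 0], [[0, 0, 0], 0], [[0, 0, 0], 0], [[0, 0, 0], 0], [[0, 0, 0], 0], [[0, 0, 0], 0], [[0, 0, 0], 0]], "jaw": 0.14}}

```text
clock: 55.8
tool_pos: [0.5107, -0.284, 0.0548]
orientation: [-178.8, -1.2, -69.2]
force: [0.3, -0.2, 0.6]
opening: 0.05
```

Call:
{"fn": "move_arm", "kwargs": {"increments": [[[0, 0, 6], 0], [[0, 0, 10], 0], [[0, 0, 20], 0], [[0, 0, 30], 0], [[0, 0, 40], 0], [[0, 0, 30], 0], [[0, 0, 10], 0], [[0, 0, 0], 0]]}}

```text
clock: 56.6
tool_pos: [0.5092, -0.284, 0.2113]
orientation: [-178.8, -1.3, -69.2]
force: [0.7, -0.4, -1.7]
opening: 0.0502
```

```bash
python3 v.py g5 355 195 322 250 80
```

```text
56.7 [ 0.5084 -0.2837  0.209 ] [-178.94   -1.18  -69.21] [-1.03  0.3  -0.81] [0.07  0.103 0.073] 0.0498
```

View pics/g5.png

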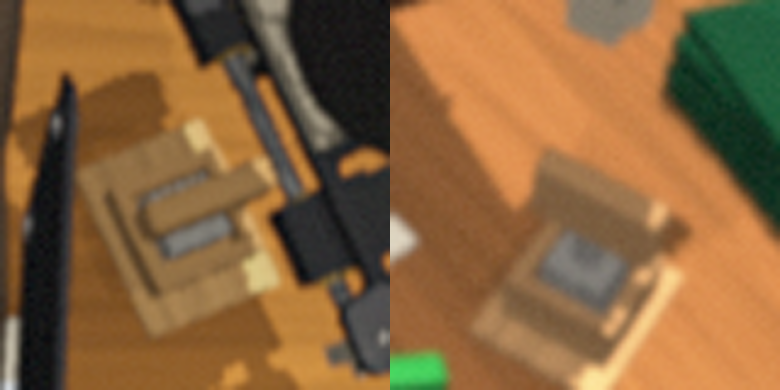

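Run:
```python
from h import *
a=snap("top")["color"];b=snap("side")["color"]
cv2.imwrite("pics/fin.png",cv2.resize(np.hstack([a,b])[:,:,::-1],(800,300)))
```

```text
(no output)
```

View pics/fin.png

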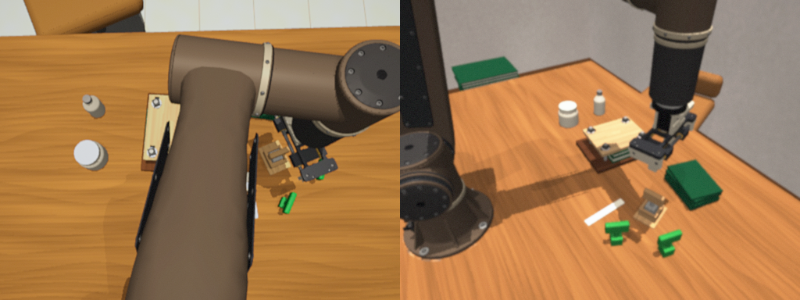

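Call:
{"fn": "move_arm", "kwargs": {"increments": [[[-10, -25, 5], 0], [[-15, -35, 5], 0], [[-20, -40, 0], 0], [[-20, -40, 0], 0], [[-20, -40, 0], 0], [[-15, -30, 0], 0], [[-5, -10, 0], 0], [[0, 0, 0], 0]]}}

```text
clock: 57.6
tool_pos: [0.394, -0.5073, 0.203]
orientation: [-179.9, -0.0, -69.0]
force: [-0.2, -0.9, -0.1]
opening: 0.05
```

```bash
python3 v.py h1 222 165 330 260 110; python3 nutang.py n6 abcd
```

```text
57.7 [ 0.395  -0.5059  0.2034] [-1.7985e+02 -6.0000e-02 -6.8930e+01] [-0.12  0.45 -0.39] [ 0.1   -0.052 -0.113] 0.0498
a [(12.3, (7.3, 11.8)), (78.8, (11.5, 8.1)), (78.3, (11.8, 8.4)), (76.5, (11.9, 9.0))]
b [(68.3, (4.2, 7.1)), (82.9, (12.2, 7.5)), (69.9, (11.8, 9.3)), (82.7, (12.5, 9.2))]
c [(71.6, (8.2, 7.2)), (71.4, (8.5, 7.6)), (69.6, (8.8, 7.9)), (70.4, (10.0, 8.8))]
d [(80.0, (3.9, 7.3)), (77.0, (5.0, 7.7)), (73.6, (8.6, 8.1)), (77.0, (10.9, 8.4))]
```

View pics/h1.png

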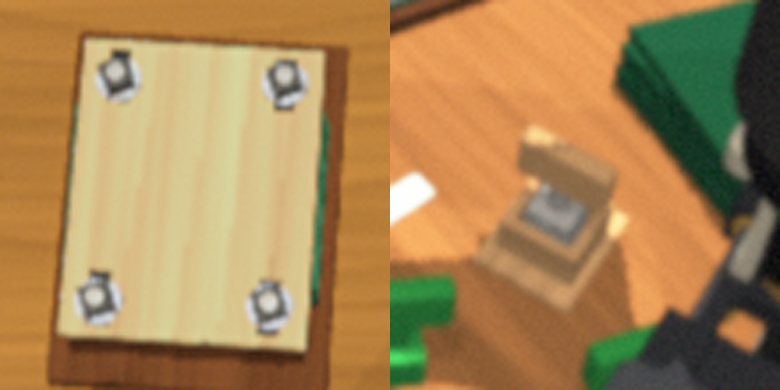

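The top view shows all four nuts turned alike, about 70° in the image. The side view shows the key upright in its stand and everything else in place. Handing in.

```bash
python3 -c "
from plant import ctrl
print(ctrl.close_job())"
```

```text
the job is handed in; nothing more can be done
None
```

I tightened all four nuts crosswise in two rounds, stood the key back upright in its stand, let go and handed the job in at about 58 s. No verdict was reported.

- **Round 1:** I went a, c, b, d, each to about 0.6 rad. That figure comes from the key's yaw and the pictures.
- **Round 2:** I went d, b, a, c to the stop. I started at d because the key was still on it.
- **Recheck of d:** I first left d about 2° short of where I felt the stop on the other three nuts. I went back and felt it to the stop.
- **At the stops:** the moment on the key rose to about 0.3–0.4 N m on each nut. All the wrist force readings I took stayed below about 4 N.
- **Last checks:** the top view showed all four nuts turned alike, at roughly 70°. The image angles scatter between nuts: a about 77–78°, b 68–83°, c 70–72°, d 74–80°. So the felt stops are the firmer evidence.
- **Key and surroundings:** the side view showed the key upright in the pocket, the gripper clear of it, and the bystanders in sight standing where they were. I checked those by eye, without measuring.

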